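# Stack the keyed arbor and lower its guard

### The job

Build up the buffer's arbor: put every blue spacer that is there on the D-shaped post, each turned so that its flat meets the post's flat and dropped right down flat onto the flange or the one below, then the red collar on top of them in the same way. Then, without lifting the heavy clear guard, work the wooden wedge back out from under it in small slow tugs until the guard is fully down, and put the wedge away lying in the yellow tray. Leave the other things on the bench where they are.

Things in the scene. Friction and masses are not known exactly. Their poses are not given: they have to be found in the camera images.
- spacer1_c (a point): Blue spacer, 50 g, one of up to five (absent ones give None): octagonal ring, 46 mm across flat sides (they face its x axis and every 45 deg on), 12 mm thick, with a D bore about 24 mm wide whose flat lies 8 mm from the centre on its +x side; white stripe on both faces from that flat outwards. Point: its centre, half-way up; z along the bore. Either face may be up.
- spacer2_c (a point): Blue spacer, 50 g, one of up to five (absent ones give None): octagonal ring, 46 mm across flat sides (they face its x axis and every 45 deg on), 12 mm thick, with a D bore about 24 mm wide whose flat lies 8 mm from the centre on its +x side; white stripe on both faces from that flat outwards. Point: its centre, half-way up; z along the bore. Either face may be up.
- spacer3_c (a point): Blue spacer, 50 g, one of up to five (absent ones give None): octagonal ring, 46 mm across flat sides (they face its x axis and every 45 deg on), 12 mm thick, with a D bore about 24 mm wide whose flat lies 8 mm from the centre on its +x side; white stripe on both faces from that flat outwards. Point: its centre, half-way up; z along the bore. Either face may be up.
- spacer4_c (a point): Blue spacer, 50 g, one of up to five (absent ones give None): octagonal ring, 46 mm across flat sides (they face its x axis and every 45 deg on), 12 mm thick, with a D bore about 24 mm wide whose flat lies 8 mm from the centre on its +x side; white stripe on both faces from that flat outwards. Point: its centre, half-way up; z along the bore. Either face may be up.
- spacer5_c (a point): Blue spacer, 50 g, one of up to five (absent ones give None): octagonal ring, 46 mm across flat sides (they face its x axis and every 45 deg on), 12 mm thick, with a D bore about 24 mm wide whose flat lies 8 mm from the centre on its +x side; white stripe on both faces from that flat outwards. Point: its centre, half-way up; z along the bore. Either face may be up.
- collar_c (a point): Red end collar, about 80 g, always present, goes on last: octagonal ring, 46 mm across flat sides (they face its x axis and every 45 deg on), 12 mm thick, with a D bore about 24 mm wide whose flat lies 8 mm from the centre on its +x side; white stripe on both faces from that flat outwards. Point: its centre, half-way up; z along the bore. Either face may be up.
- post_seat (a point): Fixed upright D-section steel post: 22 mm diameter, flat 7 mm from the axis on its +x side (1 mm clearance in the bores, about 7 deg of turn). Point: on the axis, on top of its 72 mm wide, 6 mm thick flange, which has a white stripe along +x. The full section rises 72 mm above the point, then a 7 mm tapered nose. With flats agreeing, parts slide down by their own weight.
- guard (a joint): Height in m of the heavy clear guard (0.9 to 1.4 kg), a see-through panel with a yellow frame, that slides straight up and down between two grey uprights: 0 is fully down, it starts at about 0.015 to 0.020 propped on the wedge. It sinks by itself, with damping, as the wedge is drawn out.
- guard_edge (a point): Middle of the underside of the guard's lower steel bar (16 mm thick in x, 306 mm long in y, its underside 3 mm above the bench when down; the guard's top is 93 mm above this point; the grey uprights at its ends, 330 mm apart, stand 127 mm tall on the bench). The robot's side of the guard is its -x side; the wedge comes out that way.
- wedge_c (a point): Pale wooden wedge, 90 g, 140 mm long (x), 26 mm wide (y). Point: mid-length, 15 mm above its underside. Tip at +x (6 mm thick), rising to 30 mm at x = -10 mm; from there to x = -70 mm a plain 30 mm tall tail on the robot's side: grip it there across y. The guard rests on the slope about 20 mm ahead of the point; drawn 55 mm towards its -x it is clear. Takes 8 to 18 N.
- tray_in (a point): Fixed shallow yellow tray for the wedge; the point is at the centre of its inner floor, 4 mm above the bench. Outside 210 mm (x) by 125 mm (y), walls 4 mm thick, 26 mm tall outside.
- tin: Bystander: white tin with a green label band, 66 mm wide, 75 mm tall; origin at its base.
- jar: Bystander: amber jar with black cap, 56 mm wide, 70 mm tall; origin at its base.
- compound_bar: Bystander: reddish brown bar of polishing compound, 90 x 36 x 30 mm; origin at the centre of its underside.
- driver: Bystander: screwdriver with red handle, 170 mm long, lying along its x; origin underneath.
- pin_cup: Bystander: aluminium cup, 64 mm wide, 60 mm tall; origin at its base.
- mandrel: Bystander: small copper bar with a steel end, 125 mm long, 10 mm tall, lying along its x; origin underneath.

How it is judged:
On the way, in this order (a step that is already met when the one before it is completed fails the run):
1. all the blue spacers present are fully down on the post (horizontal distance between each of spacer1_c, spacer2_c, spacer3_c, spacer4_c, spacer5_c and post_seat below 0.003 m and z of each of spacer1_c, spacer2_c, spacer3_c, spacer4_c, spacer5_c in the frame of post_seat below 0.057 m and angle between the z axis of each of spacer1_c, spacer2_c, spacer3_c, spacer4_c, spacer5_c and the z axis of post_seat, either way round below 0.08 rad and angle between the x axis of each of spacer1_c, spacer2_c, spacer3_c, spacer4_c, spacer5_c and the x axis of post_seat, either way round below 0.2 rad), for 0.2 s.
2. the red collar is down on top of them (horizontal distance between collar_c and post_seat below 0.003 m and z of collar_c in the frame of post_seat below 0.069 m and angle between the z axis of collar_c and the z axis of post_seat, either way round below 0.08 rad and angle between the x axis of collar_c and the x axis of post_seat, either way round below 0.2 rad), for 0.2 s.
3. the guard is fully down, the wedge out from under it (value of joint guard below 0.002 m), for 0.2 s.
At the end, for the whole second after the job is handed in: Every spacer present and the collar are on the post within 3 mm of its axis, level within 0.08 rad, flats aligned within 0.2 rad and fully down; the guard is within 2 mm of fully down; the wedge lies at rest inside the yellow tray (all of step 1 and all of step 2 and value of joint guard below 0.002 m and x of wedge_c in the frame of tray_in between -0.05 and 0.05 m and y of wedge_c in the frame of tray_in between -0.05 and 0.05 m and z of wedge_c in the frame of tray_in below 0.02 m and linear speed of each of spacer1, spacer2, spacer3, spacer4, spacer5, collar, wedge below 0.05 m/s); the robot touches nothing.
It fails at once if the wedge is yanked (faster than 0.3 m/s) while the guard rests on it (linear speed of wedge above 0.3 m/s and contact force between wedge and guard above 2 N).
It fails at once if the guard is lifted (10 mm or more above where it starts) (value of joint guard above 0.03 m).
It fails at once if a bystander is moved by more than 50 mm (distance of any of tin, jar, compound_bar, driver, pin_cup, mandrel from where it was at the start of the episode above 0.05 m).
Of spacer1, spacer2, spacer3, spacer4, spacer5 only 3 to 5 are there at a start; the rules pass over those that are not, and their reading is None.
At some moment in a run one of spacer1, spacer2, spacer3, spacer4, spacer5, collar may be knocked a few centimetres aside while the robot is not near it.
Once in a run the grip may slacken for a moment while it holds something.
It also fails if it takes over 210 s, if anything falls off the work surface, if the arm or the gripper's body presses on something with over 40 N, if the wrist force passes 120 N, or if a joint passes its speed limit or range.

### The arm

A 6-joint arm with a two-finger parallel gripper is mounted at the origin on the work surface. World frame = base frame: x ahead of the robot, y to its left, z up, the work surface at z = 0. Lengths are in m, angles in rad, forces in N, time in s.
With the tool pointing down it reaches from about 0.3 to 0.775 m from the base axis. Payload 14.6 kg.
Tool frame: the origin (TCP) lies at the centre of the arm's flange, where the gripper is bolted on; the fingertips stand 199 mm ahead of it and the grasp point (between the pads) lies ctrl.tcp_to_grasp ahead of it (ctrl.tcp_to_grasp is the distance from the TCP to the grasp point, in m); z points along the fingers, y is the line along which they close (so a half turn about z gives the same grasp; the last joint's range is limited). The gripper opens to 94 mm and grips with 3 to 60 N. Pads are 16 mm wide; open, the fingers measure 119 mm over their backs; the gripper's body (75 mm by 177 mm) begins 78 mm behind the grasp point.
Start: joints at [1.087, 0.3, 1.521, -0, 1.321, -0.067], TCP at [0.223, 0.503, 0.405] pointing down, gripper open.
Joint ranges: [-3.03, 3.03], [-0.79, 2.21], [0.23, 2.52], [-1.04, 4.18], [0, 3.07], [-2.55, 2.55]. Speed limits (rad/s): [2.22, 2.22, 2.57, 3.14, 3.14, 3.14].

### API

Orientations are given as [roll, pitch, yaw] about the fixed x, y, z axes, in that order (R = Rz(yaw) Ry(pitch) Rx(roll)).
In Python, from station import ctrl gives the robot as it stands. The module is installed in compiled form; this text tells all that it offers.
- The arm moves only by the shell command python3 -m jog 'ROWS' [OPENING] [FORCE]. ROWS is JSON, a list of rows, each a list of 6 numbers: the shift along the tool's x, y, z in cm, then the turn, a rotation vector about the tool's x, y, z in rad. In form: [[tx, ty, tz, ax, ay, az], ...]. A call has 1 to 8 rows; each row is the pose to reach, as a shift and turn from the pose commanded when the call began, along the tool's axes at that moment; what a row does not reach only later rows make up. A row lasts 1/10 s, in which the tool goes at most 50 mm and 8.59 degrees, less where a joint would pass 70% of its speed; a pose out of reach is approached as far as the arm can. A call with a gripper value outside its range is refused whole. OPENING is the opening in per cent of the stroke, from 0 (shut) to 100 (fully open), set as the call begins (- or left out, the last holds). The fingers move at their own pace and stop on an object; FORCE is the grip in N (left out, the last holds). Time passes only in rows, so rows that repeat a pose let the fingers close. It gives the time, the measured TCP pose, the force, the opening and the grip force at its end, in the units of the state.
- ctrl.get_obs(): the state, without advancing time (a new reading comes with each control period).
- ctrl.camera(name): name is "scene" or "top" or "wrist"; returns a dict with "img" (400x640x3 uint8, blue, green, red), "intrinsics" (3x3 intrinsics, pixels), "k1" (the pictures are not rectified: a ray, as slopes to the right and down, at radius r is drawn at 1 + k1 r^2 times it, then the intrinsics apply), "R" (3x3) and "t" (3): a world point X has camera coordinates R X + t. Camera axes: x right, y down, z forward; pixel columns grow to the right and rows downward; lengths in m; the calibration is good to about 2 mm. A picture is of the moment at which its call begins. There is no depth.
- ctrl.hand_in(): hands the job in; it is judged then, once.
The state is a dict: "time_s": time; "qpos": joint angles; "joint_vel": joint speeds; "tau": joint torques, N m; "ee_pos": TCP position; "eef_rot": TCP orientation; "force": force on the tool from outside, world axes, zero at the start; "moment": the same for the moment, N m; "grip_width": finger opening in m; "grip_force": force on a finger pad.
Only numpy, scipy, OpenCV 4.12 (cv2) and the standard library are available. Lean on these libraries where they do the work, as an engineer would, in place of code of your own. Each camera call takes 0.05 s, during which the arm holds its last target. There are 200 camera calls.

## Working session

There is one attempt and no reset: what is moved stays moved. The work goes in short steps, Python scripts to look and compute and a shell command to move; the robot and the scene stay as the last step left them, time stands still between calls to the robot, and variables do not carry over. Pictures are saved under pics/ and viewed, at most 14 in all, crops included, and the job is handed in when it is done.

```bash
mkdir -p pics; ls; python3 - <<'E'
from station import ctrl
import cv2,json
o=ctrl.get_obs();print(o, ctrl.tcp_to_grasp)
for n in("scene","top","wrist"):
    c=ctrl.camera(n);cv2.imwrite(f"pics/{n}0.png",c["img"]);print(n,c["intrinsics"].tolist(),c["k1"],c["R"].tolist(),c["t"].tolist())
E
```

```text
pics
{'time_s': 0.0, 'qpos': array([ 1.08742091e+00,  3.00460078e-01,  1.52162827e+00, -1.63779092e-05,
        1.32071379e+00, -6.65712913e-02]), 'joint_vel': array([-2.14192444e-04, -5.91868627e-04,  2.64797747e-05,  8.30188623e-04,
       -1.47266957e-03, -4.65417058e-04]), 'tau': array([ 6.63431565e-04, -5.31815815e+01, -3.52724719e+01,  7.09097763e-02,
        2.45465885e-02, -1.37201005e-04]), 'ee_pos': array([0.22262988, 0.50287679, 0.40407228]), 'eef_rot': array([-3.14038479e+00, -6.46291227e-05,  2.72479256e+00]), 'force': array([ 0.03148619, -0.09651305,  0.2165875 ]), 'moment': array([-0.03863911, -0.00503881, -0.00931614]), 'grip_force': 0.0, 'grip_width': 0.09380341337693203} 0.1804
scene [[515.765633943968, 0.0, 323.0688947591995], [0.0, 515.765633943968, 210.03861806323607], [0.0, 0.0, 1.0]] 0.023138896621245405 [[-0.7495548733497246, 0.6615099813280179, -0.023917283313201733], [0.37144471970669507, 0.39042626465912234, -0.8423753035710032], [-0.5479017357516701, -0.6402904625775165, -0.5383602989565412]] [0.42156520205208825, -0.18609536682009414, 1.622740033359528]
top [[466.8801548785183, 0.0, 316.75151083284385], [0.0, 466.8801548785183, 191.52230857011008], [0.0, 0.0, 1.0]] -0.12914546521926143 [[0.024384951977178493, -0.9997024941931071, -0.0005451799255985941], [-0.9924215472481552, -0.024141648006802456, -0.12048507537904284], [0.12043606882760945, 0.0034790710823758885, -0.9927149890022591]] [0.05131521354039294, 0.5758322115196104, 1.4356751934714562]
wrist [[320.42333733600805, 0.0, 317.0620707950224], [0.0, 320.42333733600805, 200.95204919867692], [0.0, 0.0, 1.0]] -0.059207425341467 [[0.4045633654645605, 0.9145098744035215, 0.0004158634941934808], [0.889421620909768, -0.3935704582845021, 0.23244671351509788], [0.2127384863681968, -0.09366954672776168, -0.9726090439809753]] [-0.5501712471632115, -0.023616519561498683, 0.3896256127267083]
```

View pics/top0.png

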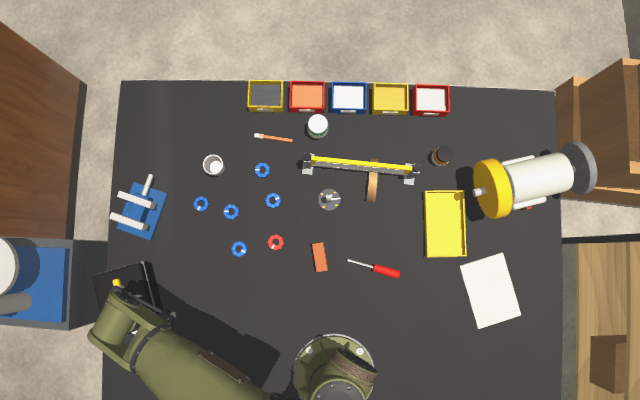

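View pics/scene0.png

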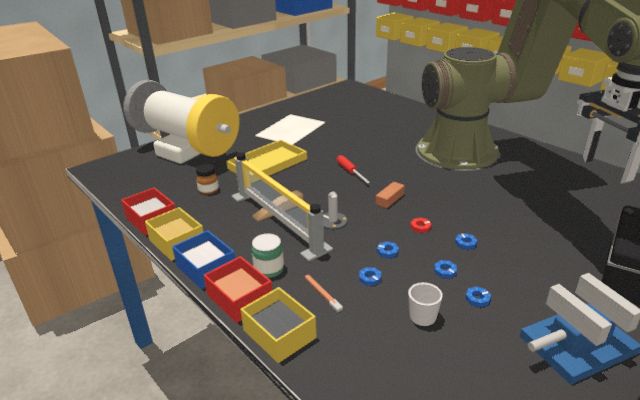

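The top view shows five blue spacers at (262,170), (201,204), (231,212), (273,200) and (238,249), and the red collar at (276,242). The post is at (329,200), the wedge at (373,180), and the tray at (445,224).

```bash
cat > h.py <<'E'
import numpy as np, cv2
from station import ctrl
from scipy.spatial.transform import Rotation as Ro
G=ctrl.tcp_to_grasp
def cam(n,save=None):
    c=ctrl.camera(n)
    if save: cv2.imwrite(f"pics/{save}.png",c["img"])
    return c
def p2w(c,uv,z):
    uv=np.array(uv,float).reshape(-1,1,2)
    s=cv2.undistortPoints(uv,c["intrinsics"],np.array([c["k1"],0,0,0.]))[:,0]
    d=np.c_[s,np.ones(len(s))]@c["R"]; o=-c["R"].T@c["t"]
    return o+d*((z-o[2])/d[:,2])[:,None]
def w2p(c,X):
    return cv2.projectPoints(np.array(X,float).reshape(-1,1,3),cv2.Rodrigues(c["R"])[0],c["t"],c["intrinsics"],np.array([c["k1"],0,0,0.]))[0][:,0]
def rect(c,ctr,size,z,mm=0.0005):
    """orthophoto of plane z around ctr (world x up, y left)"""
    n=int(size/mm); g=(np.arange(n)-n/2+.5)*mm
    X,Y=np.meshgrid(ctr[0]-g,ctr[1]-g,indexing='ij')
    uv=w2p(c,np.stack([X,Y,np.full_like(X,z)],-1).reshape(-1,3)).reshape(n,n,2).astype(np.float32)
    return cv2.remap(c["img"],uv,None,cv2.INTER_LINEAR),X,Y
def masks(im):
    h=cv2.cvtColor(im,cv2.COLOR_BGR2HSV);H,S,V=cv2.split(h)
    return dict(blue=(H>95)&(H<125)&(S>130)&(V>70),red=((H<5)|(H>174))&(S>150)&(V>70),white=(S<70)&(V>140))
def rings(c,z=0.012,amin=50,amax=1e9,box=(0.2,0.8,-0.05,0.5)):
    out=[];m=masks(c["img"])
    for col in("blue","red"):
        mm=cv2.morphologyEx((m[col]|0).astype(np.uint8),cv2.MORPH_CLOSE,np.ones((3,3)))
        for k in cv2.findContours(mm,cv2.RETR_EXTERNAL,cv2.CHAIN_APPROX_NONE)[0]:
            if cv2.contourArea(k)<amin: continue
            (u,v),_=cv2.minEnclosingCircle(k); p=p2w(c,(u,v),z)[0]
            if box[0]<p[0]<box[1] and box[2]<p[1]<box[3]: out.append((col,p[:2],cv2.contourArea(k)))
    return out
def ring_pose(c,p,col,z=0.012):
    """refined centre and stripe yaw from an orthophoto of the top face"""
    p=np.array(p[:2],float)
    im,X,Y=rect(c,p,0.075,z)
    m=masks(im); full=(m[col]).astype(np.uint8)
    full=cv2.morphologyEx(full,cv2.MORPH_OPEN,np.ones((3,3)))
    ks=max(cv2.findContours(full,cv2.RETR_EXTERNAL,cv2.CHAIN_APPROX_NONE)[0],key=cv2.contourArea)
    hull=np.zeros_like(full);cv2.fillPoly(hull,[cv2.convexHull(ks)],1)
    ctr=np.array([X[hull>0].mean(),Y[hull>0].mean()])
    r=np.hypot(X-ctr[0],Y-ctr[1]); w=m["white"]&(r>.008)&(r<.0235)
    if w.sum()<5: return ctr,None,im,hull.sum()*.25e-6
    return ctr,np.arctan2(Y[w].mean()-ctr[1],X[w].mean()-ctr[0]),im,hull.sum()*.25e-6
def go(xyz,yaw=None,grip=True):
    """shift (cm, tool axes) and turn to bring the grasp point to xyz, tool down, jaw line (tool y) along yaw"""
    o=ctrl.get_obs();R=Ro.from_euler('xyz',o["eef_rot"])
    cur=o["ee_pos"]+R.apply([0,0,G])*grip
    y=R.as_matrix()[:,1]; cy=np.arctan2(y[1],y[0])
    yw=cy if yaw is None else yaw
    d=(yw-cy+np.pi/2)%np.pi-np.pi/2
    T=Ro.from_euler('z',cy+d-np.pi/2)*Ro.from_matrix(np.diag([-1.,1,-1]))
    tcp=np.array(xyz)+np.array([0,0,G])
    s=R.inv().apply(tcp-o["ee_pos"])*100
    print("shift",s.round(2),"turn",(R.inv()*T).as_rotvec().round(3),"q6",o["qpos"][5].round(2),"t",round(o["time_s"],1),"jawyaw",round(cy,3))
E
python3 - <<'E'
from h import *
c=cam("top")
for r in rings(c,amin=20): print(r, [ (x if x is None else np.round(x,4)) for x in ring_pose(c,r[1],r[0])[:2]])
for n,uv,z in [("post",(329,200),.006),("tray",[(445,224)],.004),("wedge",(373,180),.03),("g1",(308,162),.1),("g2",(416,170),.1)]: print(n,p2w(c,uv,z)[0].round(3))
go([.5,.2,.3],1.57)
E
```

```text
('blue', array([0.38914811, 0.30822612]), 163.5) [array([0.3892, 0.3081]), np.float64(-2.0495)]
('blue', array([0.5064957 , 0.33848091]), 158.5) [array([0.5067, 0.3386]), np.float64(1.4913)]
('blue', array([0.52931972, 0.43748536]), 157.0) [array([0.5294, 0.4372]), np.float64(2.6496)]
('blue', array([0.54645801, 0.20611777]), 155.5) [array([0.5462, 0.2062]), np.float64(-1.0891)]
('blue', array([0.64392667, 0.24433428]), 158.0) [array([0.6436, 0.2443]), np.float64(1.4759)]
('red', array([0.41301704, 0.19308518]), 109.0) [array([0.4133, 0.1931]), np.float64(2.6311)]
post [0.552 0.026 0.006]
tray [ 0.483 -0.35   0.004]
wedge [ 0.616 -0.112  0.03 ]
g1 [0.656 0.094 0.1  ]
g2 [ 0.64  -0.235  0.1  ]
shift [-37.62 -16.47  -7.6 ] turn [-0.001 -0.    -0.416] q6 -0.07 t 0.2 jawyaw 1.154
```

```bash
python3 -m jog '[[-6,-2,-1,0,0,-0.1],[-11,-4,-2,0,0,-0.2],[-16,-7,-4,0,0,-0.3],[-21,-9,-5,0,0,-0.4],[-26,-11,-6,0,0,-0.416],[-31,-13,-7,0,0,-0.416],[-35,-15,-7.6,0,0,-0.416],[-37.6,-16.5,-7.6,0,0,-0.416]]' 100 && python3 -m jog '[[0,0,0,0,0,0],[0,0,0,0,0,0]]'; python3 - <<'E'
from h import *
c=cam("wrist","w1")
print(-c["R"].T@c["t"])
for r in rings(c,amin=100): 
    a=ring_pose(c,r[1],r[0]);print(r, [ (x if x is None else np.round(x,4)) for x in a[:2]],a[3])
go([.5,.2,.3],1.57)
E
```

```text
time_s: 1.0
ee_pos: [0.4888, 0.2126, 0.4796]
eef_rot: [3.141, 0.001, 3.141]
force: [1.0, 1.0, 0.2]
grip_width: 0.094
grip_force: 0.0
time_s: 1.2
ee_pos: [0.4882, 0.2137, 0.4786]
eef_rot: [-3.142, -0.001, 3.139]
force: [-0.0, 0.1, -0.5]
grip_width: 0.0942
grip_force: 0.0
[0.42046504 0.21413909 0.45914801]
('blue', array([0.64145637, 0.24537685]), 604.0) [array([0.6413, 0.2453]), np.float64(1.4235)] 0.0021175
('blue', array([0.54385841, 0.20759978]), 580.0) [array([0.5442, 0.2075]), np.float64(-1.1055)] 0.002035
('blue', array([0.52675129, 0.43714549]), 706.0) [array([0.5279, 0.4375]), np.float64(2.6098)] 0.00215425
('blue', array([0.50434425, 0.33920337]), 856.0) [array([0.5051, 0.3393]), np.float64(1.4695)] 0.0020525
('blue', array([0.38759076, 0.30927474]), 776.5) [array([0.3879, 0.3092]), np.float64(-2.077)] 0.0019632499999999997
shift [-1.24 -1.45 -0.18] turn [-0.    -0.001 -0.   ] q6 -1.22 t 1.2 jawyaw 1.57
```

View pics/w1.png

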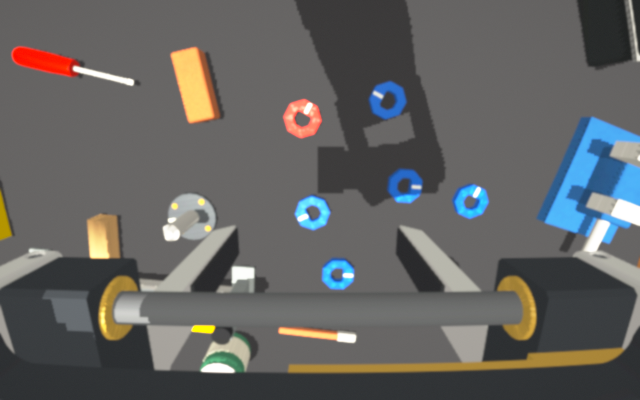

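The wrist view shows all the rings, with the stripes readable. The post's flange is at (191,217), but the post hides its stripe, so I'll look from nearer.

```bash
python3 -m jog '[[-3,-4,0,0,0,0],[-6,-8,1,0,0,0],[-9,-12,2,0,0,0],[-11,-16,3,0,0,0],[-11.5,-18,3,0,0,0],[-11.5,-18.2,3,0,0,0],[-11.5,-18.2,3,0,0,0],[-11.5,-18.2,3,0,0,0]]' ; python3 - <<'E'
from h import *
c=cam("wrist","w2");print(-c["R"].T@c["t"])
im,X,Y=rect(c,(.552,.026),.11,.006,.0003);cv2.imwrite("pics/post1.png",im)
im2,_,_=rect(c,(.552,.026),.11,.085,.0003)
cv2.imwrite("pics/w2p.png",cv2.hconcat([im,im2]))
go([.6,.03,.3],1.57)
E
```

```text
time_s: 2.05
ee_pos: [0.6022, 0.0341, 0.4493]
eef_rot: [3.141, 0.001, -3.14]
force: [-1.1, -0.6, 0.8]
grip_width: 0.094
grip_force: 0.0
[0.53449736 0.03426131 0.42982181]
shift [ 0.22 -0.4  -3.1 ] turn [0.    0.001 0.002] q6 -1.58 t 2.1 jawyaw 1.572
```

View pics/w2p.png

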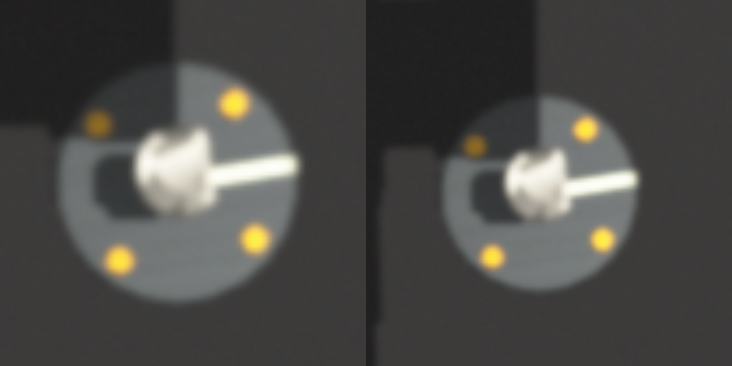

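The orthophoto of the flange plane (left) puts the flange centre at about px (177.5,182), so the post is at about (0.552, 0.0276). The stripe ends at (297,163), which gives a post yaw of about −1.412.

```bash
cat >> h.py <<'E'
POST=np.array([.552,.0276]);PY=-1.412
def st():
    o=ctrl.get_obs();R=Ro.from_euler('xyz',o["eef_rot"]);return o,R,o["qpos"][0]-o["qpos"][5]
def to(xyz,Y=None):
    """shift (cm, tool axes) and tool-z turn to grasp point xyz, absolute jaw angle Y (=q1-q6)"""
    o,R,cy=st(); Y=cy if Y is None else Y
    s=R.inv().apply(np.array(xyz)+[0,0,G]-o["ee_pos"])*100
    t=Ro.from_euler('z',Y-np.pi/2)*Ro.from_matrix(np.diag([-1.,1,-1]))
    tilt=(R.inv()*Ro.from_euler('z',Y-cy).inv()*t).as_rotvec()
    print("shift",s.round(2),"turn z",round(cy-Y,3),"tilt",(R.as_matrix()[:2,2]).round(4),"| t",round(o["time_s"],1),"q6",o["qpos"][5].round(2),"Y",round(cy,3))
def plan(p,s):
    _,_,cy=st();out=[]
    for Yf in PY+np.arange(0,5)*np.pi/4:
        for n in(-1,0,1):
            Yp=Yf-(PY-s)+2*np.pi*n; q1=np.arctan2(p[1],p[0])-.06
            if abs(q1-Yp)<2.45: out.append((round(Yp,3),round(Yf,3),round(Yp-cy,2),round(Yf-Yp,2)))
    for x in out: print("  Yp,Yf,dpick,dplace",x)
def look(p,col="blue",name=None,r=.05):
    c=cam("wrist",name)
    L=[x for x in rings(c,amin=300) if x[0]==col and np.hypot(*(x[1]-p))<r]
    if not L: print("none");return
    q=min(L,key=lambda x:np.hypot(*(x[1]-p)))
    a=ring_pose(c,q[1],col);a=ring_pose(c,a[0],col);print(col,a[0].round(4),a[1],a[3]);return a
E
python3 - <<'E'
from h import *
print(st()[2]);plan((.5442,.2075),-1.1055);to([.5442,.2075,.13],2.036)
E
```

```text
1.5720700392696558
  Yp,Yf,dpick,dplace (np.float64(-1.106), np.float64(-1.412), np.float64(-2.68), np.float64(-0.31))
  Yp,Yf,dpick,dplace (np.float64(-0.32), np.float64(-0.627), np.float64(-1.89), np.float64(-0.31))
  Yp,Yf,dpick,dplace (np.float64(0.465), np.float64(0.159), np.float64(-1.11), np.float64(-0.31))
  Yp,Yf,dpick,dplace (np.float64(1.251), np.float64(0.944), np.float64(-0.32), np.float64(-0.31))
  Yp,Yf,dpick,dplace (np.float64(2.036), np.float64(1.73), np.float64(0.46), np.float64(-0.31))
shift [ 5.79 17.35 13.9 ] turn z -0.464 tilt [0.0006 0.0002] | t 2.1 q6 -1.58 Y 1.572
```

```bash
python3 -m jog '[[1,3.5,2,0,0,-0.1],[2,7,5,0,0,-0.2],[4,11,7,0,0,-0.3],[5,14,10,0,0,-0.4],[5.8,16,13,0,0,-0.464],[5.8,17.3,13.9,0,0,-0.464],[5.8,17.35,13.9,0,0,-0.464],[5.8,17.35,13.9,0,0,-0.464]]' 75 ; python3 - <<'E'
from h import *
a=look((.5442,.2075),name="w3")
plan(a[0],a[1]);to([*a[0],.021],a[1]+np.pi);
E
```

```text
time_s: 2.9
ee_pos: [0.5453, 0.2058, 0.3114]
eef_rot: [-3.141, 0.002, -2.68]
force: [0.1, 0.3, -0.2]
grip_width: 0.0704
grip_force: 0.0
blue [0.5444 0.2068] -1.100297456164254 0.00192875
  Yp,Yf,dpick,dplace (np.float64(-1.1), np.float64(-1.412), np.float64(-3.13), np.float64(-0.31))
  Yp,Yf,dpick,dplace (np.float64(-0.315), np.float64(-0.627), np.float64(-2.35), np.float64(-0.31))
  Yp,Yf,dpick,dplace (np.float64(0.47), np.float64(0.159), np.float64(-1.56), np.float64(-0.31))
  Yp,Yf,dpick,dplace (np.float64(1.256), np.float64(0.944), np.float64(-0.78), np.float64(-0.31))
  Yp,Yf,dpick,dplace (np.float64(2.041), np.float64(1.73), np.float64(0.01), np.float64(-0.31))
shift [ 0.04  0.18 11.02] turn z -0.009 tilt [0.0022 0.0005] | t 3.0 q6 -1.74 Y 2.032
```

View pics/w3.png

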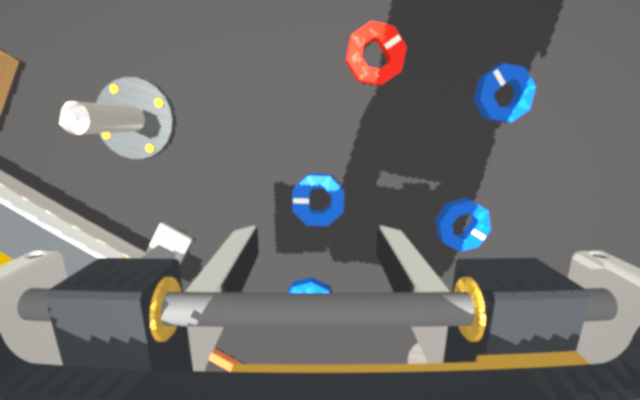

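The target spacer is at (318,200), centred between the fingertips with its stripe along the jaw line. I'll descend and grip it.

```bash
python3 -m jog '[[0,0.1,4,0,0,0],[0,0.2,8,0,0,0],[0,0.2,10,0,0,0],[0,0.2,11,0,0,0],[0,0.2,11,0,0,0],[0,0.2,11,0,0,0]]' && python3 -m jog '[[0,0,0,0,0,0],[0,0,0,0,0,0],[0,0,0,0,0,0],[0,0,0,0,0,0],[0,0,0,0,0,0]]' 0 25; python3 - <<'E'
from h import *
to([*POST,.13],1.73)
E
```

```text
time_s: 3.55
ee_pos: [0.5447, 0.2071, 0.2014]
eef_rot: [-3.141, 0.002, -2.68]
force: [0.0, 0.6, 0.0]
grip_width: 0.0709
grip_force: 0.0
time_s: 4.05
ee_pos: [0.544, 0.2076, 0.2003]
eef_rot: [-3.141, 0.0, -2.678]
force: [-1.4, -1.3, 3.2]
grip_width: 0.0456
grip_force: 24.9
shift [  7.32 -16.46 -11.01] turn z 0.304 tilt [0.0005 0.    ] | t 4.0 q6 -1.73 Y 2.034
```

```bash
python3 -m jog '[[0,0,-4,0,0,0],[0,0,-8,0,0,0],[1,-3,-11,0,0,0.1],[3,-7,-11,0,0,0.2],[5,-11,-11,0,0,0.3],[7,-15,-11,0,0,0.304],[7.3,-16.4,-11,0,0,0.304],[7.3,-16.45,-11,0,0,0.304]]' && python3 -m jog '[[0,0,0,0,0,0],[0,0,0,0,0,0],[0,0,0,0,0,0]]'; python3 - <<'E'
from h import *
cam("wrist","w4")
to([*POST,.098],1.73);print(st()[0]['grip_width'])
E
```

```text
time_s: 4.85
ee_pos: [0.5524, 0.0264, 0.3099]
eef_rot: [-3.142, 0.0, -2.985]
force: [-0.8, 0.2, -0.7]
grip_width: 0.0454
grip_force: 24.9
time_s: 5.15
ee_pos: [0.5521, 0.029, 0.3098]
eef_rot: [3.141, -0.0, -2.981]
force: [0.1, -0.0, 0.0]
grip_width: 0.0459
grip_force: 24.9
shift [ 0.03 -0.12  3.15] turn z 0.002 tilt [-0.0001  0.    ] | t 5.2 q6 -1.75 Y 1.732
0.04572783399671921
```

View pics/w4.png

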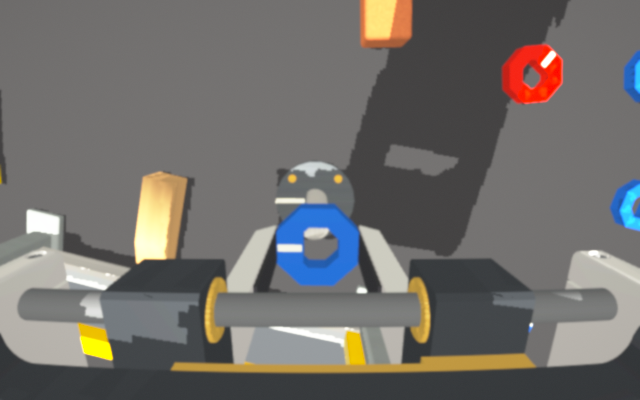

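The held spacer is at (318,245), with its stripe parallel to the flange stripe at (290,201). I'll measure where it sits in the hand.

```bash
cat >> h.py <<'E'
def held(col="blue",Y=None,zoff=-.009):
    """measure held ring, print correction to bring its centre/yaw onto the post"""
    o,R,cy=st();c=cam("wrist");g=o["ee_pos"]+R.apply([0,0,G]);z=g[2]+zoff
    a=ring_pose(c,g,col,z);a=ring_pose(c,a[0],col,z)
    print("ring-grasp mm (tool x,y)",(R.inv().apply([*(a[0]-g[:2]),0])*1e3).round(2),"yaw err",None if a[1] is None else round((a[1]-PY+np.pi)%(2*np.pi)-np.pi,3),"area",a[3],"grasp",g.round(4))
    d=R.inv().apply([*(POST-a[0]),0])*100
    print("ring->post tool cm",d.round(2),"width",o["grip_width"].round(4))
    return a,c
E
python3 - <<'E'
from h import *
a,c=held()
im,_,_=rect(c,POST,.11,.006,.0003);m=cv2.cvtColor(im,cv2.COLOR_BGR2HSV)
b=((m[...,0]>15)&(m[...,0]<35)&(m[...,1]>150)).astype(np.uint8)
print(cv2.connectedComponentsWithStats(b)[2:])
E
```

```text
ring-grasp mm (tool x,y) [0.71 0.62 0.  ] yaw err -0.334 area 0.00193775 grasp [0.5521 0.0288 0.1295]Traceback (most recent call last):
  File "<stdin>", line 2, in <module>
  File "h.py", line 86, in held
    print("ring->post tool cm",d.round(2),"width",o["grip_width"].round(4))
                                                  ^^^^^^^^^^^^^^^^^^^^^
AttributeError: 'float' object has no attribute 'round'
```

```bash
sed -i 's/o\["grip_width"\].round(4)/round(o["grip_width"],4)/; s/(r>.008)&(r<.0235)/(r>.013)\&(r<.0235)/' h.py
python3 - <<'E'
from h import *
a,c=held()
im,_,_=rect(c,POST,.11,.006,.0003);m=cv2.cvtColor(im,cv2.COLOR_BGR2HSV)
b=((m[...,0]>15)&(m[...,0]<35)&(m[...,1]>150)).astype(np.uint8)
for s,ce in zip(*[x[1:] for x in cv2.connectedComponentsWithStats(b)[2:]]):
  print(s[4],ce, POST-(ce[::-1]-182.5)*.0003)
E
```

```text
ring-grasp mm (tool x,y) [0.7 0.6 0. ] yaw err 0.058 area 0.00194075 grasp [0.552  0.0287 0.1295]
ring->post tool cm [-0.05 -0.16 -0.  ] width 0.0459
339 [260.64306785 238.21828909] [0.53528451 0.00415708]
343 [125.0787172 259.303207 ] [0.52895904 0.04482638]
```

```bash
sed -i 's/^POST=.*;PY/POST=np.array([.5522,.0260]);PY/' h.py; python3 -m jog '[[0,-0.25,0.5,0,0,0],[0,-0.25,1.2,0,0,0.0],[0,-0.25,1.7,0,0,0.0],[0,-0.25,1.7,0,0,0],[0,-0.25,1.7,0,0,0]]'
python3 - <<'E'
from h import *
a,c=held(); cv2.imwrite("pics/w5.png",cv2.resize(c["img"][180:320,220:420],None,fx=4,fy=4,interpolation=cv2.INTER_CUBIC))
o,R,_=st()
im,_,_=rect(c,POST,.11,.006,.0003);m=cv2.cvtColor(im,cv2.COLOR_BGR2HSV)
b=((m[...,0]>15)&(m[...,0]<35)&(m[...,1]>150)).astype(np.uint8)
for s,ce in zip(*[x[1:] for x in cv2.connectedComponentsWithStats(b)[2:]]):
  print(s[4],ce, POST-(ce[::-1]-182.5)*.0003)
to([*POST,.089],1.73)
E
```

```text
time_s: 5.8
ee_pos: [0.5525, 0.0253, 0.2928]
eef_rot: [3.142, -0.0, -2.982]
force: [0.1, -0.5, 0.1]
grip_width: 0.0456
grip_force: 24.9
ring-grasp mm (tool x,y) [0.7  0.59 0.  ] yaw err 0.056 area 0.0019405 grasp [0.5525 0.0253 0.1124]
ring->post tool cm [-0.06  0.01 -0.  ] width 0.0456
346 [255.52601156 239.05780347] [0.53523266 0.0040922 ]
345 [119.9826087  260.08405797] [0.52892478 0.04475522]
shift [0.02 0.07 2.36] turn z -0.0 tilt [ 0.0001 -0.    ] | t 5.8 q6 -1.75 Y 1.73
```

View pics/w5.png

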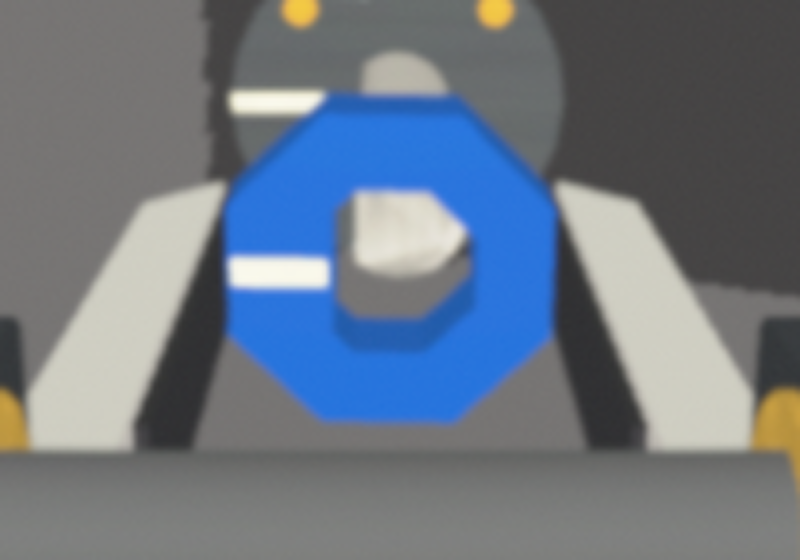

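The held ring's bore is at (405,255) in the crop, with the post nose visible inside it slightly to the right. I had applied the post offset twice, so y is actually 0.0275. I'll nudge over and lower onto the nose.

```bash
sed -i 's/^POST=.*;PY=.*/POST=np.array([.5523,.0275]);PY=-1.417/' h.py; python3 -m jog '[[-0.05,0.12,0,0,0,0],[-0.05,0.12,0.4,0,0,0.0],[-0.05,0.12,0.8,0,0,0.0],[-0.05,0.12,1.0,0,0,0],[-0.05,0.12,1.0,0,0,0]]' && python3 -m jog '[[0,0,0.3,0,0,0],[0,0,0.6,0,0,0.0],[0,0,0.6,0,0,0]]'
python3 - <<'E'
from h import *
o,_,_=st();print(o["force"],o["moment"],o["ee_pos"]-[0,0,G])
E
```

```text
time_s: 6.35
ee_pos: [0.5527, 0.0266, 0.2824]
eef_rot: [3.141, -0.001, -2.982]
force: [0.4, 0.5, 0.3]
grip_width: 0.0459
grip_force: 24.9
time_s: 6.65
ee_pos: [0.5527, 0.0266, 0.2764]
eef_rot: [3.141, -0.001, -2.982]
force: [-0.5, -0.7, -0.6]
grip_width: 0.0459
grip_force: 24.9
[-0.50691079 -0.67869654 -0.59337784] [ 0.05921589  0.0122898  -0.01956036] [0.55270932 0.02655385 0.09603722]
```

```bash
python3 -m jog '[[0,0,0.3,0,0,0],[0,0,0.6,0,0,0.0],[0,0,0.8,0,0,0],[0,0,0.8,0,0,0]]' && python3 -m jog '[[0,0,0,0,0,0],[0,0,0,0,0,0],[0,0,0,0,0,0],[0,0,0,0,0,0]]' 70 && python3 -m jog '[[0,0,-3,0,0,0],[0,0,-6,0,0,0],[0,0,-6,0,0,0],[0,0,-6,0,0,0]]'
python3 - <<'E'
from h import *
c=cam("wrist"); cv2.imwrite("pics/w6.png",cv2.resize(c["img"][140:320,200:440],None,fx=3,fy=3,interpolation=cv2.INTER_CUBIC))
for z in(.018,.08): a=ring_pose(c,POST,"blue",z);print(z,a[0],a[1],a[3])
s=np.array([1.4235]);plan((.6413,.2453),1.4235);to([.6413,.2453,.13],1.4235)
E
```

```text
time_s: 7.05
ee_pos: [0.5527, 0.0266, 0.2685]
eef_rot: [3.142, -0.001, -2.982]
force: [-0.2, 0.3, -1.3]
grip_width: 0.0458
grip_force: 24.9
time_s: 7.45
ee_pos: [0.5528, 0.0266, 0.269]
eef_rot: [3.142, 0.0, -2.982]
force: [0.2, 0.3, 0.2]
grip_width: 0.0657
grip_force: 0.0
time_s: 7.85
ee_pos: [0.5527, 0.0266, 0.3291]
eef_rot: [-3.141, 0.001, -2.982]
force: [-0.7, 0.8, -1.5]
grip_width: 0.0661
grip_force: 0.0
0.018 [0.54546294 0.02926945] -0.11158223217095906 0.0012534999999999998
0.08 [0.53274805 0.0264418 ] -0.17761648154333948 0.00078075
  Yp,Yf,dpick,dplace (np.float64(1.424), np.float64(-1.417), np.float64(-0.31), np.float64(-2.84))
  Yp,Yf,dpick,dplace (np.float64(2.209), np.float64(-0.632), np.float64(0.48), np.float64(-2.84))
  Yp,Yf,dpick,dplace (np.float64(-1.718), np.float64(1.725), np.float64(-3.45), np.float64(3.44))
shift [-12.22  20.19   1.78] turn z 0.306 tilt [-0.0007  0.    ] | t 7.9 q6 -1.75 Y 1.73
```

View pics/w6.png

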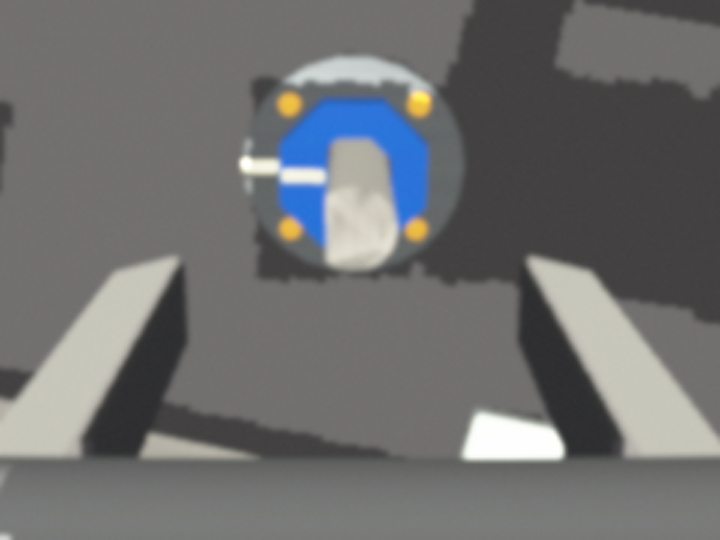

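The first spacer lies flat on the flange, around (354,155) in the crop, with the stripes in line. Next is spacer A.

```bash
python3 -m jog '[[-2,4,0,0,0,0.1],[-5,8,0,0,0,0.2],[-7,12,0,0,0,0.3],[-10,16,1,0,0,0.306],[-12,19,1.8,0,0,0.306],[-12.2,20.2,1.8,0,0,0.306],[-12.2,20.2,1.8,0,0,0.306],[-12.2,20.2,1.8,0,0,0.306]]' && python3 -m jog '[[0,0,0,0,0,0],[0,0,0,0,0,0]]' ; python3 - <<'E'
from h import *
a=look((.6413,.2453))
to([*a[0],.021],a[1])
E
```

```text
time_s: 8.7
ee_pos: [0.641, 0.2445, 0.3106]
eef_rot: [-3.141, -0.001, 2.994]
force: [0.3, -1.2, -0.2]
grip_width: 0.0657
grip_force: 0.0
time_s: 8.9
ee_pos: [0.6413, 0.2441, 0.3116]
eef_rot: [3.141, 0.001, 2.993]
force: [0.2, 0.2, 0.5]
grip_width: 0.0659
grip_force: 0.0
blue [0.6419 0.2454] 1.4784318163553274 0.0019149999999999998
shift [-0.04  0.11 11.01] turn z -0.056 tilt [0.0005 0.0001] | t 8.9 q6 -1.11 Y 1.423
```

```bash
python3 -m jog '[[0,0.1,4,0,0,-0.04],[0,0.1,8,0,0,-0.04],[0,0.1,10,0,0,-0.04],[0,0.1,11,0,0,-0.04],[0,0.1,11,0,0,-0.04],[0,0.1,11,0,0,-0.04]]' && python3 -m jog '[[0,0,0,0,0,0],[0,0,0,0,0,0],[0,0,0,0,0,0],[0,0,0,0,0,0],[0,0,0,0,0,0]]' 0 25; python3 - <<'E'
from h import *
o,R,cy=st()
to([.5525,.0268,.13],PY)
E
```

```text
time_s: 9.55
ee_pos: [0.6417, 0.2461, 0.2021]
eef_rot: [3.141, 0.001, 3.034]
force: [-0.4, -0.0, -0.3]
grip_width: 0.0655
grip_force: 0.0
time_s: 10.05
ee_pos: [0.6415, 0.2464, 0.2013]
eef_rot: [3.141, 0.0, 3.035]
force: [-1.5, -0.1, 4.1]
grip_width: 0.0457
grip_force: 24.9
shift [  6.5  -22.78 -10.91] turn z 2.881 tilt [0.0005 0.0001] | t 10.1 q6 -1.15 Y 1.464
```

```bash
python3 -m jog '[[0,0,-5,0,0,0],[0,-1,-9,0,0,0.1],[1,-4,-11,0,0,0.2],[2,-8,-11,0,0,0.34],[3,-12,-11,0,0,0.48],[4.5,-17,-11,0,0,0.62],[6,-21,-11,0,0,0.76],[6.5,-22.8,-11,0,0,0.88]]' && python3 -m jog '[[0,0,0,0,0,0.14],[0,0,0,0,0,0.28],[0,0,0,0,0,0.42],[0,0,0,0,0,0.56],[0,0,0,0,0,0.70],[0,0,0,0,0,0.84],[0,0,0,0,0,0.98],[0,0,0,0,0,1.1]]' && python3 -m jog '[[0,0,0,0,0,0.14],[0,0,0,0,0,0.28],[0,0,0,0,0,0.42],[0,0,0,0,0,0.56],[0,0,0,0,0,0.70],[0,0,0,0,0,0.84],[0,0,0,0,0,0.9],[0,0,0,0,0,0.9]]'; python3 - <<'E'
from h import *
held()
to([.5525,.0268,.112],PY)
E
```

```text
time_s: 10.85
ee_pos: [0.551, 0.0239, 0.3109]
eef_rot: [-3.141, -0.0, 2.147]
force: [0.5, -0.1, 0.6]
grip_width: 0.0457
grip_force: 24.9
time_s: 11.65
ee_pos: [0.5524, 0.0266, 0.3108]
eef_rot: [-3.141, 0.0, 1.049]
force: [-0.4, -1.1, -0.8]
grip_width: 0.0456
grip_force: 24.9
time_s: 12.45
ee_pos: [0.5524, 0.0266, 0.3108]
eef_rot: [-3.142, 0.0, 0.154]
force: [0.0, 0.5, -0.5]
grip_width: 0.0456
grip_force: 24.9
ring-grasp mm (tool x,y) [ 5.34 -0.51 -0.  ] yaw err -0.04 area 0.0024835 grasp [0.5524 0.0266 0.1304]
ring->post tool cm [-0.53 -0.04  0.  ] width 0.0456
shift [ 0.01 -0.02  1.84] turn z 0.003 tilt [-0.0001  0.    ] | t 12.5 q6 1.4 Y -1.414
```

```bash
cat >> h.py <<'E'
def held2(col="blue",zoff=-.009):
    o,R,cy=st();c=cam("wrist");g=o["ee_pos"]+R.apply([0,0,G])
    im,X,Y=rect(c,g,.08,g[2]+zoff);m=cv2.morphologyEx(masks(im)[col].astype(np.uint8),cv2.MORPH_OPEN,np.ones((3,3)))
    P=np.stack([X-g[0],Y-g[1],0*X],-1)[m>0]; T=R.inv().apply(P)*1e3
    q=T[np.abs(T[:,1])<6]; r=T[T[:,0]<np.percentile(q[:,0],1)+20]
    lo=np.percentile(q[:,0],.5)
    print("centre by near edge tool x",round(lo+23,2),"y",round((r[:,1].min()+r[:,1].max())/2,2),"yspan",round(np.ptp(r[:,1]),2),"xhi",round(q[:,0].max(),2))
    return c
E
python3 -m jog '[[0,0,0.6,0,0,0],[0,0,1.2,0,0,0],[0,0,1.7,0,0,0],[0,0,1.7,0,0,0]]'
python3 - <<'E'
from h import *
c=held2();held(); cv2.imwrite("pics/w7.png",cv2.resize(c["img"][180:320,220:420],None,fx=4,fy=4,interpolation=cv2.INTER_CUBIC))
E
```

```text
time_s: 12.9
ee_pos: [0.5523, 0.0266, 0.2929]
eef_rot: [-3.141, 0.002, 0.155]
force: [0.1, 0.1, -0.8]
grip_width: 0.0458
grip_force: 24.9
centre by near edge tool x -2.73 y -0.29 yspan 46.4 xhi 39.44
ring-grasp mm (tool x,y) [ 4.86 -0.56 -0.  ] yaw err -0.353 area 0.002435 grasp [0.5522 0.0266 0.113 ]
ring->post tool cm [-0.47 -0.03  0.  ] width 0.0458
```

View pics/w7.png

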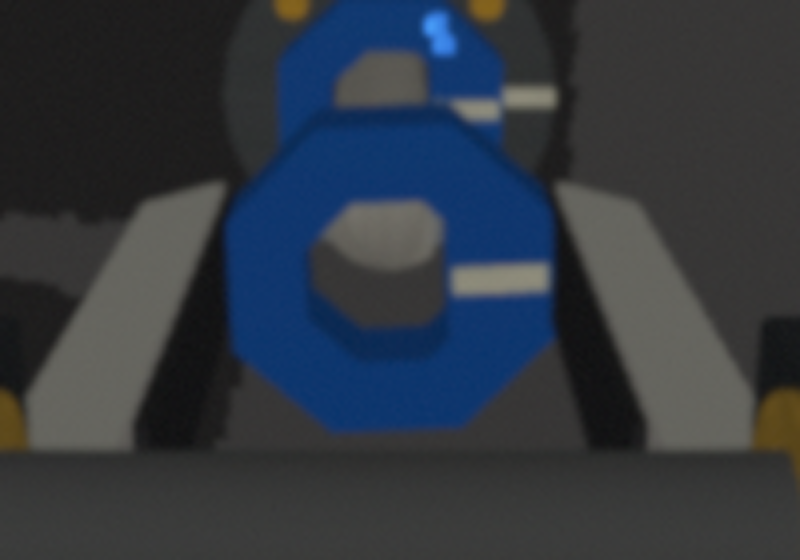

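The held spacer is at (390,270) in the crop, sitting about 1 mm nearer the gripper than the last one and turned slightly. I'll correct a little and go down gently.

```bash
python3 -m jog '[[0.05,0.04,0.3,0,0,0.03],[0.05,0.04,0.7,0,0,0.03],[0.05,0.04,1.0,0,0,0.03],[0.05,0.04,1.0,0,0,0.03]]' && python3 -m jog '[[0,0,0.2,0,0,0],[0,0,0.4,0,0,0.0],[0,0,0.6,0,0,0],[0,0,0.6,0,0,0]]'
python3 - <<'E'
from h import *
o,_,_=st();print(o["force"],o["moment"],o["ee_pos"]-[0,0,G])
E
```

```text
time_s: 13.4
ee_pos: [0.5529, 0.0263, 0.2834]
eef_rot: [-3.141, 0.001, 0.125]
force: [0.4, -0.2, -0.5]
grip_width: 0.0458
grip_force: 24.9
time_s: 13.8
ee_pos: [0.5532, 0.0264, 0.2779]
eef_rot: [-3.141, -0.001, 0.125]
force: [3.4, 0.9, -2.1]
grip_width: 0.0459
grip_force: 24.9
[ 3.35633427  0.9254446  -2.07479488] [ 0.30753603 -0.65384307  0.00710703] [0.55315687 0.02636089 0.09751144]
```

```bash
python3 -m jog '[[0.04,0,0,0,0,0],[0.08,0,0,0,0,0.0],[0.08,0,0,0,0,0]]' && python3 -m jog '[[0,0,0.3,0,0,0],[0,0,0.5,0,0,0.0],[0,0,0.8,0,0,0],[0,0,0.8,0,0,0]]'
```

```text
time_s: 14.1
ee_pos: [0.5538, 0.0264, 0.2779]
eef_rot: [-3.142, 0.0, 0.125]
force: [0.4, 0.0, -0.8]
grip_width: 0.0457
grip_force: 24.9
time_s: 14.5
ee_pos: [0.5538, 0.0264, 0.2695]
eef_rot: [-3.141, 0.0, 0.125]
force: [1.4, 2.1, -1.8]
grip_width: 0.0459
grip_force: 24.9
```

```bash
python3 -m jog '[[0,0,0,0,0,0],[0,0,0,0,0,0],[0,0,0,0,0,0],[0,0,0,0,0,0]]' 70 && python3 -m jog '[[0,0,-3,0,0,0],[0,0,-6,0,0,0],[0,0,-6,0,0,0],[0,0,-6,0,0,0]]'
python3 - <<'E'
from h import *
c=cam("wrist"); cv2.imwrite("pics/w8.png",cv2.resize(c["img"][100:280,200:440],None,fx=2,fy=2,interpolation=cv2.INTER_CUBIC))
# blue extents on post, projected as z
plan((.5051,.3393),1.4695);to([.5051,.3393,.13],1.47-np.pi)
E
```

```text
time_s: 14.9
ee_pos: [0.5538, 0.0263, 0.27]
eef_rot: [3.141, 0.0, 0.125]
force: [-0.1, -1.0, 0.6]
grip_width: 0.0655
grip_force: 0.0
time_s: 15.3
ee_pos: [0.5537, 0.0263, 0.3301]
eef_rot: [3.141, -0.001, 0.125]
force: [-0.1, 0.6, -0.2]
grip_width: 0.0658
grip_force: 0.0
  Yp,Yf,dpick,dplace (np.float64(1.469), np.float64(-1.417), np.float64(2.92), np.float64(-2.89))
  Yp,Yf,dpick,dplace (np.float64(2.255), np.float64(-0.632), np.float64(3.7), np.float64(-2.89))
  Yp,Yf,dpick,dplace (np.float64(-1.672), np.float64(1.725), np.float64(-0.23), np.float64(3.4))
shift [ -0.92 -31.66   1.89] turn z 0.226 tilt [-0.0008 -0.0001] | t 15.3 q6 1.43 Y -1.446
```

View pics/w8.png

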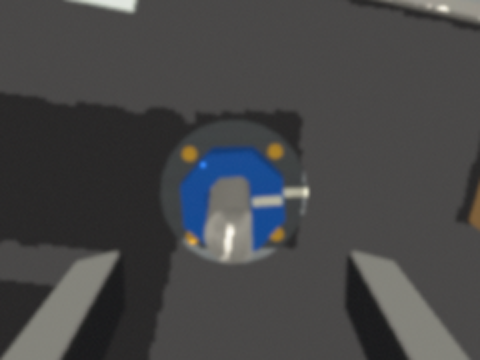

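Both spacers are stacked and aligned at (233,200) in the crop. Next is spacer D.

```bash
python3 -m jog '[[0,-5,0,0,0,0.1],[0,-9,0,0,0,0.226],[0,-14,0,0,0,0.226],[0,-19,0,0,0,0.226],[0,-24,1,0,0,0.226],[-0.9,-28,1.9,0,0,0.226],[-0.9,-31,1.9,0,0,0.226],[-0.9,-31.7,1.9,0,0,0.226]]' && python3 -m jog '[[0,0,0,0,0,0],[0,0,0,0,0,0],[0,0,0,0,0,0]]' ; python3 - <<'E'
from h import *
a=look((.5051,.3393))
to([*a[0],.021],a[1]-np.pi)
E
```

```text
time_s: 16.15
ee_pos: [0.5043, 0.3423, 0.3091]
eef_rot: [3.14, 0.002, -0.098]
force: [0.5, -0.1, -0.3]
grip_width: 0.0658
grip_force: 0.0
time_s: 16.45
ee_pos: [0.5059, 0.3385, 0.3108]
eef_rot: [3.141, 0.0, -0.103]
force: [-0.5, 0.3, 0.6]
grip_width: 0.0663
grip_force: 0.0
blue [0.5061 0.3398] 1.5439870879520412 0.0019329999999999998
shift [ 1.000e-02 -1.300e-01  1.096e+01] turn z -0.076 tilt [ 0.     -0.0001] | t 16.5 q6 2.2 Y -1.674
```

```bash
python3 -m jog '[[-0.02,-0.13,4,0,0,-0.05],[-0.02,-0.13,8,0,0,-0.05],[-0.02,-0.13,10,0,0,-0.05],[-0.02,-0.13,11,0,0,-0.05],[-0.02,-0.13,11,0,0,-0.05],[-0.02,-0.13,11,0,0,-0.05]]' && python3 -m jog '[[0,0,0,0,0,0],[0,0,0,0,0,0],[0,0,0,0,0,0],[0,0,0,0,0,0],[0,0,0,0,0,0]]' 0 25; python3 - <<'E'
from h import *
to([.5527,.0266,.13],1.725)
E
```

```text
time_s: 17.1
ee_pos: [0.5058, 0.3408, 0.2018]
eef_rot: [-3.141, -0.001, -0.052]
force: [0.2, 0.5, 1.1]
grip_width: 0.0657
grip_force: 0.0
time_s: 17.6
ee_pos: [0.5054, 0.3411, 0.2013]
eef_rot: [-3.141, -0.0, -0.051]
force: [-0.2, -2.0, 4.2]
grip_width: 0.0457
grip_force: 25.0
shift [  6.33  31.16 -10.91] turn z -3.347 tilt [0.0005 0.0001] | t 17.6 q6 2.16 Y -1.622
```

```bash
python3 -m jog '[[0,0,-4.8,0,0,0],[0.5,2,-9,0,0,-0.1],[1,6,-11,0,0,-0.22],[2,11,-11,0,0,-0.36],[3,16,-11,0,0,-0.5],[4,21,-11,0,0,-0.64],[5.5,26,-11,0,0,-0.78],[6.3,31,-11,0,0,-0.9]]' && python3 -m jog '[[0,0,0,0,0,-0.14],[0,0,0,0,0,-0.28],[0,0,0,0,0,-0.42],[0,0,0,0,0,-0.56],[0,0,0,0,0,-0.70],[0,0,0,0,0,-0.84],[0,0,0,0,0,-0.98],[0,0,0,0,0,-1.1]]' && python3 -m jog '[[0,0,0,0,0,-0.14],[0,0,0,0,0,-0.28],[0,0,0,0,0,-0.42],[0,0,0,0,0,-0.56],[0,0,0,0,0,-0.70],[0,0,0,0,0,-0.84],[0,0,0,0,0,-0.98],[0,0,0,0,0,-1.1]]' && python3 -m jog '[[0,0,0,0,0,-0.1],[0,0,0,0,0,-0.247],[0,0,0,0,0,-0.247],[0,0,0,0,0,-0.247]]'; python3 - <<'E'
from h import *
held2()
to([.5527,.0266,.112],1.725)
E
```

```text
time_s: 18.4
ee_pos: [0.5502, 0.0441, 0.311]
eef_rot: [3.141, -0.0, 0.852]
force: [0.9, 0.7, -0.9]
grip_width: 0.0456
grip_force: 25.0
time_s: 19.2
ee_pos: [0.55, 0.0458, 0.3107]
eef_rot: [-3.141, -0.0, 1.952]
force: [-0.1, 1.2, -0.2]
grip_width: 0.0455
grip_force: 25.0
time_s: 20.0
ee_pos: [0.5501, 0.0458, 0.3108]
eef_rot: [3.142, -0.0, 3.052]
force: [0.9, 0.2, 0.1]
grip_width: 0.046
grip_force: 25.0
time_s: 20.4
ee_pos: [0.5501, 0.0458, 0.3108]
eef_rot: [3.142, -0.0, -2.994]
force: [-0.4, -0.1, -0.8]
grip_width: 0.0456
grip_force: 25.0
centre by near edge tool x 0.67 y 0.61 yspan 46.97 xhi 40.55
shift [ 0.02 -1.93  1.85] turn z -0.006 tilt [-0.0001  0.    ] | t 20.4 q6 -1.7 Y 1.719
```

```bash
cat >> h.py <<'E'
def edge(img4,col="blue"):
    m=masks(cv2.GaussianBlur(img4,(5,5),0))[col]
    f=lambda u0,u1:np.median([np.flatnonzero(m[330:,u]).max()+330 for u in range(u0,u1)])
    xs=np.flatnonzero(m[285]);a,b=f(345,365),f(435,455)
    print("edge v",(a+b)/2,"slope",round((b-a)/90,3),"x",xs.min(),xs.max(),"mid",(xs.min()+xs.max())/2)
def crop4(name=None,col="blue"):
    c=cam("wrist");i=cv2.resize(c["img"][180:320,220:420],None,fx=4,fy=4,interpolation=cv2.INTER_CUBIC)
    if name: cv2.imwrite(f"pics/{name}.png",i)
    edge(i,col);return i
E
python3 -m jog '[[0,-0.5,0.5,0,0,0],[0,-1.0,1.2,0,0,-0.006],[0,-1.5,1.8,0,0,-0.006],[0,-1.95,1.8,0,0,-0.006],[0,-1.95,1.8,0,0,-0.006]]' && python3 -m jog '[[0,0,0,0,0,0],[0,0,0,0,0,0]]'
python3 - <<'E'
from h import *
for n in("w5","w7"): edge(cv2.imread(f"pics/{n}.png"))
crop4("w9");held2()
to([.5527,.0266,.112],1.725)
E
```

```text
time_s: 20.95
ee_pos: [0.5532, 0.0258, 0.2927]
eef_rot: [3.142, -0.0, -2.985]
force: [-0.1, -0.6, -0.6]
grip_width: 0.046
grip_force: 25.0
time_s: 21.15
ee_pos: [0.5531, 0.0266, 0.2932]
eef_rot: [-3.142, 0.0, -2.984]
force: [-0.7, 0.1, -0.5]
grip_width: 0.0461
grip_force: 25.0
edge v 421.0 slope 0.022 x 332 557 mid 444.5
edge v 430.0 slope -0.044 x 228 312 mid 270.0
edge v 414.0 slope 0.0 x 225 555 mid 390.0
centre by near edge tool x 0.63 y 0.67 yspan 47.0 xhi 39.57
shift [0.03 0.   0.07] turn z 0.004 tilt [ 0.0003 -0.    ] | t 21.2 q6 -1.75 Y 1.729
```

```bash
python3 -m jog '[[-0.07,0,0.3,0,0,0],[-0.07,0,0.7,0,0,0],[-0.07,0,1.0,0,0,0],[-0.07,0,1.0,0,0,0]]' && python3 -m jog '[[0,0,0.2,0,0,0],[0,0,0.4,0,0,0.0],[0,0,0.7,0,0,0],[0,0,0.7,0,0,0]]' && python3 -m jog '[[0,0,0,0,0,0],[0,0,0,0,0,0]]'
```

```text
time_s: 21.65
ee_pos: [0.5536, 0.0266, 0.2823]
eef_rot: [3.141, -0.001, -2.984]
force: [0.4, -0.2, 0.5]
grip_width: 0.0457
grip_force: 25.0
time_s: 22.05
ee_pos: [0.5537, 0.0266, 0.2755]
eef_rot: [3.142, -0.001, -2.984]
force: [-0.0, 0.3, -0.2]
grip_width: 0.0455
grip_force: 25.0
time_s: 22.25
ee_pos: [0.5538, 0.0266, 0.276]
eef_rot: [-3.142, 0.0, -2.984]
force: [-0.1, 0.6, -0.6]
grip_width: 0.0456
grip_force: 25.0
```

```bash
python3 -m jog '[[0,0,0.3,0,0,0],[0,0,0.7,0,0,0.0],[0,0,0.7,0,0,0]]' && python3 -m jog '[[0,0,0,0,0,0],[0,0,0,0,0,0],[0,0,0,0,0,0],[0,0,0,0,0,0]]' 70 && python3 -m jog '[[0,0,-3,0,0,0],[0,0,-6,0,0,0],[0,0,-6,0,0,0],[0,0,-6,0,0,0]]'
python3 - <<'E'
from h import *
c=cam("wrist","w10")
o=-c["R"].T@c["t"]
for r in rings(c,amin=150): print(r)
for z in (.018,.03,.042): a=ring_pose(c,POST,"blue",z);print(z,a[0],a[3])
plan((.3879,.3092),-2.077);to([.3879,.3092,.13],-2.077+np.pi)
E
```

```text
time_s: 22.55
ee_pos: [0.5536, 0.0266, 0.2682]
eef_rot: [3.141, -0.001, -2.984]
force: [0.3, -0.1, -1.1]
grip_width: 0.0455
grip_force: 25.0
time_s: 22.95
ee_pos: [0.5538, 0.0266, 0.269]
eef_rot: [-3.142, 0.0, -2.984]
force: [-0.2, 0.1, -0.6]
grip_width: 0.0653
grip_force: 0.0
time_s: 23.35
ee_pos: [0.5537, 0.0266, 0.3291]
eef_rot: [-3.141, 0.001, -2.984]
force: [1.3, -0.5, -0.4]
grip_width: 0.066
grip_force: 0.0
('blue', array([0.57708288, 0.01631195]), 239.0)
('blue', array([0.55687835, 0.02924798]), 1246.5)
('blue', array([0.3899603 , 0.30002859]), 956.0)
('red', array([0.41260137, 0.19170045]), 2227.0)
0.018 [0.55351799 0.03006375] 0.00204225
0.03 [0.55071553 0.02951071] 0.0018727499999999998
0.042 [0.54821408 0.02889178] 0.00173775
  Yp,Yf,dpick,dplace (np.float64(-1.292), np.float64(-0.632), np.float64(-3.02), np.float64(0.66))
  Yp,Yf,dpick,dplace (np.float64(-0.506), np.float64(0.154), np.float64(-2.23), np.float64(0.66))
  Yp,Yf,dpick,dplace (np.float64(0.279), np.float64(0.939), np.float64(-1.45), np.float64(0.66))
  Yp,Yf,dpick,dplace (np.float64(1.065), np.float64(1.725), np.float64(-0.66), np.float64(0.66))
shift [11.92 30.51  1.8 ] turn z 0.664 tilt [-0.0007  0.    ] | t 23.4 q6 -1.75 Y 1.729
```

```bash
python3 -m jog '[[1,4,0,0,0,0.12],[3,8,0,0,0,0.24],[5,12,0,0,0,0.36],[6,16,0,0,0,0.5],[8,20,0.5,0,0,0.664],[10,24,1,0,0,0.664],[11.5,28,1.8,0,0,0.664],[11.9,30.5,1.8,0,0,0.664]]' && python3 -m jog '[[0,0,0,0,0,0],[0,0,0,0,0,0],[0,0,0,0,0,0]]' ; python3 - <<'E'
from h import *
im=cv2.imread("pics/w10.png");m=masks(im)["blue"];m[:, :240]=0;m[:,400:]=0
xs=np.flatnonzero(m[130:280].any(0));ys=np.flatnonzero(m.any(1));print(xs.min(),xs.max(),ys.min(),ys.max())
a=look((.3879,.3092))
to([*a[0],.021],a[1]+np.pi)
E
```

```text
time_s: 24.2
ee_pos: [0.3862, 0.3108, 0.309]
eef_rot: [-3.139, -0.002, 2.637]
force: [-0.4, -0.7, 0.4]
grip_width: 0.0661
grip_force: 0.0
time_s: 24.5
ee_pos: [0.3887, 0.3083, 0.3104]
eef_rot: [-3.141, -0.0, 2.635]
force: [-0.1, 1.1, 0.6]
grip_width: 0.0658
grip_force: 0.0
291 344 171 230
blue [0.3832 0.3119] -1.7360803033914065 0.0015034999999999998
shift [ 0.66  0.06 10.92] turn z -0.342 tilt [-0.0005 -0.0004] | t 24.6 q6 -0.47 Y 1.063
```

```bash
sed -i 's/(S>130)&(V>70),red/(S>120)\&(V>35),red/; s/white=(S<70)&(V>140)/white=(S<75)\&(V>105)/' h.py; python3 - <<'E'
from h import *
a=look((.3879,.3092))
cv2.imwrite("pics/E.png",a[2])
to([*a[0],.021],a[1]+np.pi)
E
```

```text
blue [0.3833 0.3119] -1.438951383320177 0.00153525
shift [ 0.65  0.05 10.94] turn z -0.639 tilt [-0.0002 -0.0002] | t 24.6 q6 -0.47 Y 1.063
```

View pics/E.png

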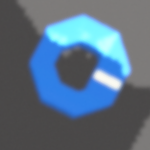

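The orthophoto shows the ring whole at about (79,65). Its sunlit top is cyan and fell outside my mask, so I'll widen the mask.

```bash
sed -i 's/blue=(H>95)&(H<125)/blue=(H>84)\&(H<125)/; s/(S>120)&(V>35)/(S>85)\&(V>35)/' h.py; python3 - <<'E'
from h import *
a=look((.3879,.3092))
to([*a[0],.021],a[1]+np.pi)
E
```

```text
blue [0.3875 0.3097] -1.8097356144958234 0.00203075
shift [ 0.17  0.06 10.95] turn z -0.269 tilt [-0.0001 -0.0001] | t 24.6 q6 -0.47 Y 1.063
```

```bash
python3 -m jog '[[0.13,0.06,4,0,0,-0.04],[0.13,0.06,8,0,0,-0.04],[0.13,0.06,10,0,0,-0.04],[0.13,0.06,10.9,0,0,-0.04],[0.13,0.06,10.9,0,0,-0.04],[0.13,0.06,10.9,0,0,-0.04]]' && python3 -m jog '[[0,0,0,0,0,0],[0,0,0,0,0,0],[0,0,0,0,0,0],[0,0,0,0,0,0],[0,0,0,0,0,0]]' 0 25; python3 - <<'E'
from h import *
to([.5527,.0266,.13],1.729)
E
```

```text
time_s: 25.25
ee_pos: [0.3879, 0.3103, 0.203]
eef_rot: [3.14, 0.001, 2.675]
force: [0.2, 1.1, 0.4]
grip_width: 0.0659
grip_force: 0.0
time_s: 25.75
ee_pos: [0.3876, 0.3103, 0.2025]
eef_rot: [3.141, 0.0, 2.675]
force: [-1.9, -1.5, 6.9]
grip_width: 0.046
grip_force: 25.0
shift [-27.51 -17.91 -10.79] turn z -0.624 tilt [0.0006 0.0004] | t 25.8 q6 -0.5 Y 1.105
```

```bash
python3 -m jog '[[0,0,-4.8,0,0,0],[-2,-1,-9,0,0,0],[-5,-3,-10.8,0,0,-0.1],[-9,-6,-10.8,0,0,-0.2],[-13,-9,-10.8,0,0,-0.34],[-17,-11.5,-10.8,0,0,-0.48],[-21,-14,-10.8,0,0,-0.62],[-25,-16,-10.8,0,0,-0.624]]' && python3 -m jog '[[0,0,0,0,0,0],[0,0,0,0,0,0],[0,0,0,0,0,0]]'; python3 - <<'E'
from h import *
to([.5527,.0266,.1125],1.729)
E
```

```text
time_s: 26.55
ee_pos: [0.5374, 0.0558, 0.3101]
eef_rot: [3.142, 0.0, -2.978]
force: [0.6, 0.6, 0.1]
grip_width: 0.0457
grip_force: 25.0
time_s: 26.85
ee_pos: [0.5365, 0.0583, 0.3098]
eef_rot: [3.141, -0.001, -2.983]
force: [-0.1, 1.2, -0.1]
grip_width: 0.0455
grip_force: 25.0
shift [-1.1  -3.39  1.69] turn z 0.0 tilt [-0.0006  0.0001] | t 26.9 q6 -1.69 Y 1.729
```

```bash
python3 -m jog '[[-0.5,-1.7,0,0,0,0],[-1.1,-3.4,0.8,0,0,0],[-1.1,-3.4,1.7,0,0,0],[-1.1,-3.4,1.7,0,0,0],[-1.1,-3.4,1.7,0,0,0],[-1.1,-3.4,1.7,0,0,0]]'; python3 - <<'E'
from h import *
crop4("w11")
to([.5527,.0266,.1125],1.729)
E
```

```text
time_s: 27.45
ee_pos: [0.5532, 0.026, 0.2931]
eef_rot: [3.142, 0.0, -2.983]
force: [0.4, -0.4, -0.7]
grip_width: 0.0459
grip_force: 25.0
edge v 421.0 slope 0.0 x 224 556 mid 390.0
shift [0.04 0.07 0.03] turn z 0.0 tilt [ 0.0003 -0.    ] | t 27.5 q6 -1.75 Y 1.729
```

```bash
python3 -c "
import cv2;i=cv2.imread('pics/w11.png');print(i[255:290:8,250:310].mean(1).astype(int).tolist())"; python3 -m jog '[[0.04,0.07,0.3,0,0,0],[0.04,0.07,0.7,0,0,0],[0.04,0.07,1.0,0,0,0],[0.04,0.07,1.0,0,0,0]]' && python3 -m jog '[[0,0,0.2,0,0,0],[0,0,0.4,0,0,0.0],[0,0,0.7,0,0,0],[0,0,0.7,0,0,0]]' && python3 -m jog '[[0,0,0,0,0,0],[0,0,0,0,0,0]]'
```

```text
[[223, 145, 101], [233, 238, 237], [235, 248, 249], [234, 247, 248], [228, 206, 192]]
time_s: 27.9
ee_pos: [0.5526, 0.0264, 0.2823]
eef_rot: [3.141, -0.001, -2.984]
force: [-0.7, -0.5, -0.2]
grip_width: 0.0457
grip_force: 25.0
time_s: 28.3
ee_pos: [0.5526, 0.0263, 0.2755]
eef_rot: [3.142, -0.001, -2.984]
force: [0.3, -0.1, -1.0]
grip_width: 0.0455
grip_force: 25.0
time_s: 28.5
ee_pos: [0.5527, 0.0263, 0.2759]
eef_rot: [3.142, -0.0, -2.984]
force: [-0.9, 0.6, -0.9]
grip_width: 0.0456
grip_force: 25.0
```

```bash
python3 -m jog '[[0,0,0.3,0,0,0],[0,0,0.7,0,0,0.0],[0,0,0.7,0,0,0]]' && python3 -m jog '[[0,0,0,0,0,0],[0,0,0,0,0,0],[0,0,0,0,0,0],[0,0,0,0,0,0]]' 70 && python3 -m jog '[[0,0,-3,0,0,0],[0,0,-6,0,0,0],[0,0,-6,0,0,0],[0,0,-6,0,0,0]]'
python3 - <<'E'
from h import *
im=cam("wrist","w12")["img"];m=masks(im)["blue"];m[:, :240]=0;m[:,400:]=0
xs=np.flatnonzero(m[130:280].any(0));ys=np.flatnonzero(m.any(1));print(xs.min(),xs.max(),ys.min(),ys.max())
plan((.5279,.4375),2.61);to([.5279,.4375,.13],2.61)
E
```

```text
time_s: 28.8
ee_pos: [0.5526, 0.0263, 0.2682]
eef_rot: [3.142, -0.001, -2.984]
force: [0.7, 0.1, 0.1]
grip_width: 0.0457
grip_force: 25.0
time_s: 29.2
ee_pos: [0.5527, 0.0263, 0.269]
eef_rot: [-3.142, 0.0, -2.984]
force: [0.4, -0.1, 0.0]
grip_width: 0.0657
grip_force: 0.0
time_s: 29.6
ee_pos: [0.5526, 0.0263, 0.3291]
eef_rot: [-3.141, 0.001, -2.984]
force: [-0.9, -0.1, 0.1]
grip_width: 0.0657
grip_force: 0.0
289 346 172 235
  Yp,Yf,dpick,dplace (np.float64(2.61), np.float64(-1.417), np.float64(0.88), np.float64(-4.03))
  Yp,Yf,dpick,dplace (np.float64(-1.317), np.float64(0.939), np.float64(-3.05), np.float64(2.26))
  Yp,Yf,dpick,dplace (np.float64(-0.532), np.float64(1.725), np.float64(-2.26), np.float64(2.26))
shift [-4.03 41.    1.79] turn z -0.881 tilt [-0.0007  0.    ] | t 29.6 q6 -1.75 Y 1.729
```

```bash
python3 -m jog '[[0,4,0,0,0,0.14],[0,9,0,0,0,0.28],[-1,14,0,0,0,0.42],[-1,19,0,0,0,0.56],[-2,24,0.5,0,0,0.7],[-3,29,1,0,0,0.84],[-4,34,1.8,0,0,0.98],[-4,38,1.8,0,0,1.1]]' && python3 -m jog '[[0,0,0,0,0,0.14],[0,0,0,0,0,0.28],[0,0,0,0,0,0.42],[0,0,0,0,0,0.56],[0,0,0,0,0,0.70],[0,0,0,0,0,0.84],[0,0,0,0,0,0.98],[0,0,0,0,0,1.12]]' && python3 -m jog '[[0,0,0,0,0,0.04],[0,0,0,0,0,0.04],[0,0,0,0,0,0.04]]'; python3 - <<'E'
from h import *
a=look((.5279,.4375),name="w13")
if a: to([*a[0],.13],a[1]-np.pi)
E
```

```text
time_s: 30.45
ee_pos: [0.5329, 0.4035, 0.3087]
eef_rot: [-3.139, -0.0, 2.193]
force: [0.1, -0.5, 0.2]
grip_width: 0.0654
grip_force: 0.0
time_s: 31.25
ee_pos: [0.533, 0.4016, 0.3094]
eef_rot: [-3.14, 0.002, 1.074]
force: [0.4, -0.9, -0.2]
grip_width: 0.0663
grip_force: 0.0
time_s: 31.55
ee_pos: [0.5331, 0.4016, 0.3101]
eef_rot: [-3.141, 0.001, 1.041]
force: [0.8, 0.2, 0.5]
grip_width: 0.0655
grip_force: 0.0
blue [0.5287 0.4386] 2.7494464314022506 0.001974
shift [ 2.97 -2.24 -0.01] turn z -0.138 tilt [-0.001  -0.0007] | t 31.6 q6 1.12 Y -0.53
```

```bash
python3 -m jog '[[1.5,-1.1,0,0,0,0],[2.97,-2.24,0,0,0,0],[2.97,-2.24,0,0,0,0],[2.97,-2.24,0,0,0,0],[2.97,-2.24,0,0,0,0]]'; python3 - <<'E'
from h import *
a=look((.5279,.4375),name="w13")
cv2.imwrite("pics/C.png",a[2])
to([*a[0],.021],a[1]-np.pi)
# octagon orientation
for t in np.arange(0,np.pi/4,.0436): pass
m=masks(a[2])["blue"].astype(np.uint8);k=cv2.convexHull(max(cv2.findContours(m,0,1)[0],key=cv2.contourArea))[:,0].astype(float)
ts=np.arange(0,np.pi/4,.01);w=[sum(np.ptp(k@[-np.sin(t+j*np.pi/4),-np.cos(t+j*np.pi/4)]) for j in range(4))/2*1 for t in ts]
# image (u right=-y, v down=-x): x=-v,y=-u
w=[sum(np.ptp(-k[:,1]*np.cos(t+j*np.pi/4)-k[:,0]*np.sin(t+j*np.pi/4)) for j in range(4)) for t in ts]
print("oct yaw mod 45deg",ts[np.argmin(w)],"stripe mod",a[1]%(np.pi/4))
E
```

```text
time_s: 32.1
ee_pos: [0.529, 0.4379, 0.311]
eef_rot: [3.142, 0.0, 1.039]
force: [-0.3, 0.2, -0.9]
grip_width: 0.0655
grip_force: 0.0
blue [0.5288 0.4389] 2.804743795898611 0.0020352499999999997
shift [ 0.08 -0.07 10.98] turn z -0.195 tilt [-0.0001 -0.0002] | t 32.1 q6 1.17 Y -0.532
oct yaw mod 45deg 0.38 stripe mod 0.44854930570626594
```

```bash
python3 -m jog '[[0.06,-0.07,4,0,0,-0.1],[0.06,-0.07,8,0,0,-0.1],[0.06,-0.07,10,0,0,-0.1],[0.06,-0.07,10.95,0,0,-0.1],[0.06,-0.07,10.95,0,0,-0.1],[0.06,-0.07,10.95,0,0,-0.1]]' && python3 -m jog '[[0,0,0,0,0,0],[0,0,0,0,0,0],[0,0,0,0,0,0],[0,0,0,0,0,0],[0,0,0,0,0,0]]' 0 25 && python3 -m jog '[[0,0,-4,0,0,0],[0,0,-8,0,0,0],[0,0,-11,0,0,0],[0,0,-11,0,0,0]]'; python3 - <<'E'
from h import *
crop4("w14")
to([.5527,.0266,.13],1.729)
E
```

```text
time_s: 32.75
ee_pos: [0.5289, 0.4394, 0.2027]
eef_rot: [3.141, -0.001, 1.139]
force: [-0.2, 0.4, 0.8]
grip_width: 0.0658
grip_force: 0.0
time_s: 33.25
ee_pos: [0.5286, 0.4396, 0.2022]
eef_rot: [3.141, -0.001, 1.139]
force: [-1.0, -0.6, 4.6]
grip_width: 0.0458
grip_force: 25.0
time_s: 33.65
ee_pos: [0.5288, 0.4398, 0.3167]
eef_rot: [3.138, -0.007, 1.14]
force: [-0.2, -0.1, 0.3]
grip_width: 0.0456
grip_force: 25.0
edge v 426.0 slope 0.022 x 224 557 mid 390.5
shift [-36.51  19.46   0.25] turn z -2.16 tilt [0.0028 0.0021] | t 33.7 q6 1.07 Y -0.431
```

```bash
python3 -m jog '[[-4,2,0,0,0,-0.14],[-8.5,4.5,0,0,0,-0.28],[-13,7,0,0,0,-0.42],[-17.5,9.3,0,0,0,-0.56],[-22,11.7,0,0,0,-0.7],[-26.5,14,0,0,0,-0.84],[-31,16.5,0,0,0,-0.98],[-33,17.6,0,0,0,-1.1]]' && python3 -m jog '[[0,0,0,0,0,-0.14],[0,0,0,0,0,-0.28],[0,0,0,0,0,-0.42],[0,0,0,0,0,-0.56],[0,0,0,0,0,-0.7],[0,0,0,0,0,-0.84],[0,0,0,0,0,-0.98],[0,0,0,0,0,-1.06]]' && python3 -m jog '[[0,0,0,0,0,0],[0,0,0,0,0,0],[0,0,0,0,0,0]]'; python3 - <<'E'
from h import *
to([.5527,.0266,.1125],1.729)
E
```

```text
time_s: 34.5
ee_pos: [0.55, 0.0636, 0.3102]
eef_rot: [-3.14, -0.001, 2.244]
force: [-0.6, 0.1, -0.4]
grip_width: 0.0459
grip_force: 25.0
time_s: 35.3
ee_pos: [0.5502, 0.0662, 0.31]
eef_rot: [3.141, -0.003, -2.978]
force: [0.1, -0.7, -0.8]
grip_width: 0.046
grip_force: 25.0
time_s: 35.6
ee_pos: [0.5504, 0.0661, 0.3111]
eef_rot: [3.142, -0.001, -2.986]
force: [0.1, -0.5, -0.5]
grip_width: 0.0453
grip_force: 25.0
shift [ 0.38 -3.94  1.82] turn z -0.002 tilt [-0.0009 -0.    ] | t 35.6 q6 -1.67 Y 1.727
```

```bash
python3 -m jog '[[0.2,-2,0,0,0,0],[0.38,-3.9,0.8,0,0,0],[0.38,-3.9,1.8,0,0,0],[0.38,-3.9,1.8,0,0,0],[0.38,-3.9,1.8,0,0,0],[0.38,-3.9,1.8,0,0,0]]'; python3 - <<'E'
from h import *
i=crop4("w15");print(i[255:290:8,250:310].mean(1).astype(int).tolist())
to([.5527,.0266,.1125],1.729)
E
```

```text
time_s: 36.2
ee_pos: [0.5529, 0.0277, 0.294]
eef_rot: [3.142, 0.0, -2.983]
force: [0.3, -0.7, -0.5]
grip_width: 0.046
grip_force: 25.0
edge v 424.5 slope -0.011 x 224 556 mid 390.0
[[220, 121, 56], [226, 200, 186], [234, 247, 248], [235, 247, 248], [232, 238, 236]]
shift [ 0.03 -0.1   0.11] turn z 0.0 tilt [0.0006 0.    ] | t 36.2 q6 -1.75 Y 1.729
```

```bash
python3 -m jog '[[0.06,-0.1,0.4,0,0,0],[0.06,-0.1,0.8,0,0,0],[0.06,-0.1,1.1,0,0,0],[0.06,-0.1,1.1,0,0,0]]' && python3 -m jog '[[0,0,0.2,0,0,0],[0,0,0.4,0,0,0.0],[0,0,0.7,0,0,0],[0,0,0.7,0,0,0]]' && python3 -m jog '[[0,0,0,0,0,0],[0,0,0,0,0,0]]'
```

```text
time_s: 36.65
ee_pos: [0.5523, 0.026, 0.2821]
eef_rot: [3.141, -0.001, -2.984]
force: [-0.2, -0.2, -1.2]
grip_width: 0.0453
grip_force: 25.0
time_s: 37.05
ee_pos: [0.5523, 0.0259, 0.2752]
eef_rot: [3.142, -0.001, -2.984]
force: [-0.5, 0.2, -0.5]
grip_width: 0.046
grip_force: 25.0
time_s: 37.25
ee_pos: [0.5523, 0.026, 0.2757]
eef_rot: [3.142, -0.0, -2.984]
force: [-1.0, 0.4, -1.2]
grip_width: 0.0462
grip_force: 25.0
```

```bash
python3 -m jog '[[0,0,0.3,0,0,0],[0,0,0.7,0,0,0.0],[0,0,0.7,0,0,0]]' && python3 -m jog '[[0,0,0,0,0,0],[0,0,0,0,0,0],[0,0,0,0,0,0],[0,0,0,0,0,0]]' 70 && python3 -m jog '[[0,0,-3,0,0,0],[0,0,-6,0,0,0],[0,0,-6,0,0,0],[0,0,-6,0,0,0]]'
python3 - <<'E'
from h import *
c=cam("wrist","w16");im=c["img"];m=masks(im)["blue"];m[:, :240]=0;m[:,400:]=0
xs=np.flatnonzero(m[130:280].any(0));ys=np.flatnonzero(m.any(1));print(xs.min(),xs.max(),ys.min(),ys.max())
print([r for r in rings(c,amin=100) if r[0]=="red"])
t=cam("top");print([(r,ring_pose(t,r[1],r[0])[:2]) for r in rings(t,amin=20)])
plan((.413,.193),2.63);to([.413,.193,.13],2.63-np.pi)
E
```

```text
time_s: 37.55
ee_pos: [0.5523, 0.0259, 0.2681]
eef_rot: [-3.142, -0.001, -2.984]
force: [-0.3, 0.2, -1.3]
grip_width: 0.0457
grip_force: 25.0
time_s: 37.95
ee_pos: [0.5524, 0.0259, 0.2688]
eef_rot: [-3.142, 0.0, -2.984]
force: [-0.1, 0.7, -0.3]
grip_width: 0.0657
grip_force: 0.0
time_s: 38.35
ee_pos: [0.5523, 0.026, 0.3289]
eef_rot: [-3.141, 0.001, -2.984]
force: [-0.5, 0.9, -0.5]
grip_width: 0.066
grip_force: 0.0
287 347 172 241
[('red', array([0.41221119, 0.19113604]), 2227.5)]
[(('red', array([0.41302055, 0.19314089]), 151.5), (array([0.41322248, 0.19317965]), np.float64(2.6292147834973165)))]
  Yp,Yf,dpick,dplace (np.float64(2.63), np.float64(-1.417), np.float64(0.9), np.float64(-4.05))
  Yp,Yf,dpick,dplace (np.float64(-1.297), np.float64(0.939), np.float64(-3.03), np.float64(2.24))
  Yp,Yf,dpick,dplace (np.float64(-0.512), np.float64(1.725), np.float64(-2.24), np.float64(2.24))
shift [11.12 18.68  1.75] turn z 2.24 tilt [-0.0015  0.    ] | t 38.5 q6 -1.75 Y 1.729
```

```bash
python3 -m jog '[[2,3,0,0,0,0.14],[4,6,0,0,0,0.28],[6,10,0,0,0,0.42],[8,14,0,0,0,0.56],[10,17,0.5,0,0,0.7],[11,18.7,1,0,0,0.84],[11,18.7,1.8,0,0,0.98],[11,18.7,1.8,0,0,1.1]]' && python3 -m jog '[[0,0,0,0,0,0.14],[0,0,0,0,0,0.28],[0,0,0,0,0,0.42],[0,0,0,0,0,0.56],[0,0,0,0,0,0.70],[0,0,0,0,0,0.84],[0,0,0,0,0,0.98],[0,0,0,0,0,1.1]]' && python3 -m jog '[[0,0,0,0,0,0],[0,0,0,0,0,0],[0,0,0,0,0,0]]'; python3 - <<'E'
from h import *
a=look((.413,.193),"red")
to([*a[0],.021],a[1]-np.pi)
m=masks(a[2])["red"].astype(np.uint8);k=cv2.convexHull(max(cv2.findContours(m,0,1)[0],key=cv2.contourArea))[:,0].astype(float)
ts=np.arange(0,np.pi/4,.01)
w=[sum(np.ptp(-k[:,1]*np.cos(t+j*np.pi/4)-k[:,0]*np.sin(t+j*np.pi/4)) for j in range(4)) for t in ts]
print("oct",ts[np.argmin(w)]+3*np.pi/4)
cv2.imwrite("pics/red.png",cv2.resize(a[2],None,fx=2,fy=2))
E
```

```text
time_s: 39.25
ee_pos: [0.4136, 0.1938, 0.309]
eef_rot: [-3.139, -0.001, 2.195]
force: [-0.4, -0.3, 0.2]
grip_width: 0.066
grip_force: 0.0
time_s: 40.05
ee_pos: [0.4142, 0.1933, 0.3097]
eef_rot: [-3.14, 0.001, 1.094]
force: [-0.5, 0.5, 0.5]
grip_width: 0.0658
grip_force: 0.0
time_s: 40.35
ee_pos: [0.4143, 0.1933, 0.3104]
eef_rot: [-3.141, 0.0, 1.102]
force: [-0.8, 0.4, 0.3]
grip_width: 0.0655
grip_force: 0.0
red [0.4175 0.2066] -2.280996565428269 0.00078
shift [ 1.33 -0.32 10.91] turn z 4.953 tilt [-0.0004 -0.0002] | t 40.4 q6 0.83 Y -0.469
oct 2.726194490192345
```

```bash
sed -i 's/red=((H<5)|(H>174))&(S>150)/red=((H<10)|(H>170))\&(S>90)/' h.py; python3 - <<'E'
from h import *
a=look((.413,.193),"red")
to([*a[0],.021],a[1]-np.pi)
m=masks(a[2])["red"].astype(np.uint8);k=cv2.convexHull(max(cv2.findContours(m,0,1)[0],key=cv2.contourArea))[:,0].astype(float)
ts=np.arange(0,np.pi/4,.01)
w=[sum(np.ptp(-k[:,1]*np.cos(t+j*np.pi/4)-k[:,0]*np.sin(t+j*np.pi/4)) for j in range(4)) for t in ts]
print("oct",ts[np.argmin(w)]+3*np.pi/4)
E
```

```text
red [0.4122 0.1946] -2.4736664487826094 0.0020842499999999997
shift [ 0.02 -0.25 10.91] turn z 5.146 tilt [-0.0003 -0.0001] | t 40.5 q6 0.83 Y -0.47
oct 2.646194490192345
```

```bash
python3 -m jog '[[0,-0.2,4,0,0,0.03],[0,-0.2,8,0,0,0.03],[0,-0.2,10,0,0,0.03],[0,-0.2,10.9,0,0,0.03],[0,-0.2,10.9,0,0,0.03],[0,-0.2,10.9,0,0,0.03]]' && python3 -m jog '[[0,0,0,0,0,0],[0,0,0,0,0,0],[0,0,0,0,0,0],[0,0,0,0,0,0],[0,0,0,0,0,0]]' 0 25 && python3 -m jog '[[0,0,-4,0,0,0],[0,0,-8,0,0,0],[0,0,-11,0,0,0],[0,0,-11,0,0,0]]'; python3 - <<'E'
from h import *
i=crop4("w17","red");print(i[255:290:8,250:310].mean(1).astype(int).tolist(),i[255:290:8,470:540].mean(1).astype(int).tolist())
to([.5527,.0266,.13],1.729)
E
```

```text
time_s: 41.05
ee_pos: [0.4129, 0.1944, 0.2026]
eef_rot: [3.141, -0.001, 1.07]
force: [-0.3, -0.4, -0.0]
grip_width: 0.0659
grip_force: 0.0
time_s: 41.55
ee_pos: [0.4127, 0.1943, 0.2022]
eef_rot: [3.141, -0.001, 1.07]
force: [-0.9, -1.3, 6.1]
grip_width: 0.0457
grip_force: 25.0
time_s: 41.95
ee_pos: [0.413, 0.1944, 0.3153]
eef_rot: [3.137, -0.005, 1.07]
force: [0.0, -0.2, -1.7]
grip_width: 0.0454
grip_force: 25.0
edge v 426.0 slope 0.0 x 223 557 mid 390.0
[[105, 123, 252], [231, 246, 252], [244, 252, 252], [242, 251, 252], [179, 202, 252]] [[26, 45, 249], [22, 45, 249], [23, 45, 249], [20, 43, 250], [20, 43, 250]]
shift [-7.97 20.34  0.29] turn z -2.23 tilt [0.0032 0.0012] | t 42.0 q6 0.86 Y -0.501
```

```bash
python3 -m jog '[[-1,3,0,0,0,-0.14],[-2.5,7,0,0,0,-0.28],[-4,11,0,0,0,-0.42],[-6,15,0,0,0,-0.56],[-7,17.5,0,0,0,-0.7],[-7,17.5,0,0,0,-0.84],[-7,17.5,0,0,0,-0.98],[-7,17.5,0,0,0,-1.1]]' && python3 -m jog '[[0,0,0,0,0,-0.14],[0,0,0,0,0,-0.28],[0,0,0,0,0,-0.42],[0,0,0,0,0,-0.56],[0,0,0,0,0,-0.7],[0,0,0,0,0,-0.84],[0,0,0,0,0,-0.98],[0,0,0,0,0,-1.12]]' && python3 -m jog '[[0,0,0,0,0,-0.01],[0,0,0,0,0,-0.01],[0,0,0,0,0,-0.01]]'; python3 - <<'E'
from h import *
to([.5527,.0266,.1125],1.729)
E
```

```text
time_s: 42.8
ee_pos: [0.5322, 0.0485, 0.3097]
eef_rot: [-3.139, -0.002, 2.175]
force: [-1.0, 0.9, -1.6]
grip_width: 0.0458
grip_force: 25.0
time_s: 43.6
ee_pos: [0.5322, 0.0488, 0.3098]
eef_rot: [3.141, -0.003, -2.988]
force: [0.1, 0.0, -1.4]
grip_width: 0.0456
grip_force: 25.0
time_s: 43.9
ee_pos: [0.5323, 0.0487, 0.3111]
eef_rot: [3.141, -0.001, -2.987]
force: [0.5, 0.1, -1.4]
grip_width: 0.0455
grip_force: 25.0
shift [-1.67 -2.5   1.81] turn z -0.004 tilt [-0.001  -0.0001] | t 43.9 q6 -1.7 Y 1.725
```

```bash
python3 -m jog '[[-0.8,-1.2,0,0,0,0],[-1.67,-2.5,0.8,0,0,0],[-1.67,-2.5,1.7,0,0,0],[-1.67,-2.5,1.8,0,0,0],[-1.67,-2.5,1.8,0,0,0],[-1.67,-2.5,1.8,0,0,0],[-1.67,-2.5,1.8,0,0,0]]'; python3 - <<'E'
from h import *
i=crop4("w18","red");print(i[255:290:8,250:310].mean(1).astype(int).tolist())
to([.5527,.0266,.1125],1.729)
E
```

```text
time_s: 44.6
ee_pos: [0.5527, 0.027, 0.2941]
eef_rot: [-3.141, 0.001, -2.983]
force: [0.1, -0.0, -1.0]
grip_width: 0.046
grip_force: 25.0
edge v 422.0 slope 0.0 x 223 557 mid 390.0
[[96, 113, 247], [216, 237, 247], [235, 247, 248], [232, 246, 248], [150, 173, 248]]
shift [ 0.01 -0.03  0.12] turn z -0.0 tilt [0.0005 0.    ] | t 44.6 q6 -1.75 Y 1.729
```

```bash
python3 -m jog '[[0.02,-0.03,0.4,0,0,0],[0.02,-0.03,0.8,0,0,0],[0.02,-0.03,1.1,0,0,0],[0.02,-0.03,1.1,0,0,0]]' && python3 -m jog '[[0,0,0.2,0,0,0],[0,0,0.4,0,0,0.0],[0,0,0.7,0,0,0],[0,0,0.7,0,0,0]]' && python3 -m jog '[[0,0,0.3,0,0,0],[0,0,0.6,0,0,0],[0,0,0.6,0,0,0]]'
```

```text
time_s: 45.05
ee_pos: [0.5526, 0.0264, 0.2821]
eef_rot: [3.141, -0.001, -2.984]
force: [-0.4, 1.1, -0.5]
grip_width: 0.0453
grip_force: 25.0
time_s: 45.45
ee_pos: [0.5526, 0.0264, 0.2752]
eef_rot: [3.141, -0.001, -2.984]
force: [0.9, 0.6, -1.0]
grip_width: 0.0456
grip_force: 25.0
time_s: 45.75
ee_pos: [0.5526, 0.0264, 0.2692]
eef_rot: [3.142, -0.001, -2.984]
force: [0.1, -0.6, -1.2]
grip_width: 0.0459
grip_force: 25.0
```

Release it, lift away, and look at the stack and the wedge.

```bash
python3 -m jog '[[0,0,0,0,0,0],[0,0,0,0,0,0],[0,0,0,0,0,0],[0,0,0,0,0,0]]' 70 && python3 -m jog '[[0,0,-3,0,0,0],[0,0,-6,0,0,0],[0,0,-6,0,0,0],[0,0,-6,0,0,0]]' && python3 -m jog '[[-1,-4,-1,0,0,0],[-1,-8,-1,0,0,0],[-1,-11,-1,0,0,0],[-1,-11,-1,0,0,0],[-1,-11,-1,0,0,0],[-1,-11,-1,0,0,0]]'
python3 - <<'E'
from h import *
c=cam("wrist","w19")
to([.58,-.11,.13],1.57);print(-c["R"].T@c["t"])
E
```

```text
time_s: 46.15
ee_pos: [0.5527, 0.0264, 0.2698]
eef_rot: [-3.142, 0.0, -2.984]
force: [0.4, -1.0, 0.3]
grip_width: 0.0655
grip_force: 0.0
time_s: 46.55
ee_pos: [0.5526, 0.0264, 0.3299]
eef_rot: [-3.141, 0.001, -2.984]
force: [-0.3, -0.7, -0.1]
grip_width: 0.0657
grip_force: 0.0
time_s: 47.15
ee_pos: [0.5797, -0.0798, 0.339]
eef_rot: [3.141, -0.001, -2.983]
force: [0.6, 1.2, 0.8]
grip_width: 0.0662
grip_force: 0.0
shift [ 0.45 -3.    2.88] turn z 0.16 tilt [-0.0007  0.0002] | t 47.2 q6 -1.93 Y 1.73
[ 0.51283255 -0.09013708  0.31957908]
```

View pics/w19.png

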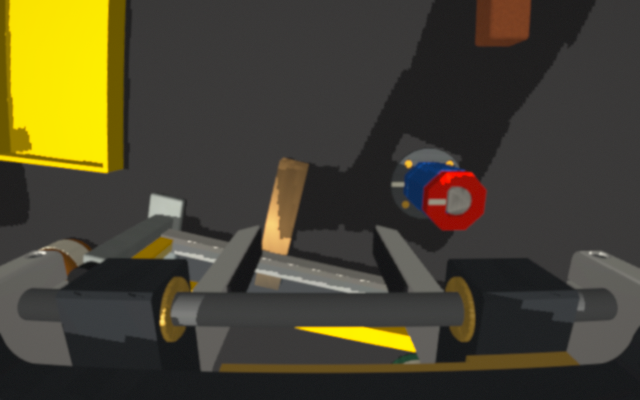

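The collar is seated at (454,200) with the post's end through it, so the stack is done. The wedge's tail runs from about (295,160) to (275,252).

```bash
python3 - <<'E'
from h import *
c=cam("wrist")
im,X,Y=rect(c,(.575,-.12),.16,.03,.00027)
cv2.imwrite("pics/w20.png",im)
h=cv2.cvtColor(c["img"],cv2.COLOR_BGR2HSV);m=((h[...,0]>6)&(h[...,0]<22)&(h[...,1]>60)&(h[...,2]>60)).astype(np.uint8);m[:150]=0;m[255:]=0;m[:,:250]=0;m[:,320:]=0
for v in range(156,254,8):
    xs=np.flatnonzero(m[v]); 
    if len(xs): print(v,xs.min(),xs.max(),p2w(c,[(xs.min(),v),(xs.max(),v)],.03)[:,:2].round(4).tolist(),c["img"][v,xs.min():xs.max()+1:4,2].tolist())
E
```

```text
164 278 308 [[0.5528, -0.1189], [0.5486, -0.092]] [92, 131, 128, 117, 111, 104, 99, 93]
172 276 306 [[0.5604, -0.1197], [0.5561, -0.0927]] [76, 108, 109, 102, 100, 105, 106, 102]
180 274 304 [[0.568, -0.1206], [0.5637, -0.0934]] [91, 125, 113, 107, 105, 110, 112, 107]
188 272 302 [[0.5757, -0.1215], [0.5713, -0.0941]] [94, 167, 119, 113, 111, 110, 113, 113]
196 270 301 [[0.5835, -0.1223], [0.5789, -0.0939]] [90, 208, 143, 119, 116, 116, 119, 118]
204 268 299 [[0.5914, -0.1232], [0.5868, -0.0946]] [85, 224, 222, 128, 121, 122, 119, 121]
212 267 297 [[0.5992, -0.1232], [0.5947, -0.0954]] [130, 236, 234, 133, 128, 127, 124, 121]
220 265 295 [[0.6073, -0.1241], [0.6028, -0.0961]] [126, 246, 246, 235, 135, 134, 130, 125]
228 263 293 [[0.6155, -0.125], [0.6109, -0.0969]] [100, 245, 246, 245, 188, 138, 134, 121]
236 262 291 [[0.6236, -0.125], [0.6192, -0.0976]] [117, 237, 238, 239, 231, 136, 138, 111]
244 261 290 [[0.6319, -0.125], [0.6274, -0.0974]] [101, 228, 226, 228, 229, 226, 229, 139]
252 269 288 [[0.6389, -0.1164], [0.6359, -0.0982]] [116, 159, 198, 203, 204]
```

View pics/w20.png

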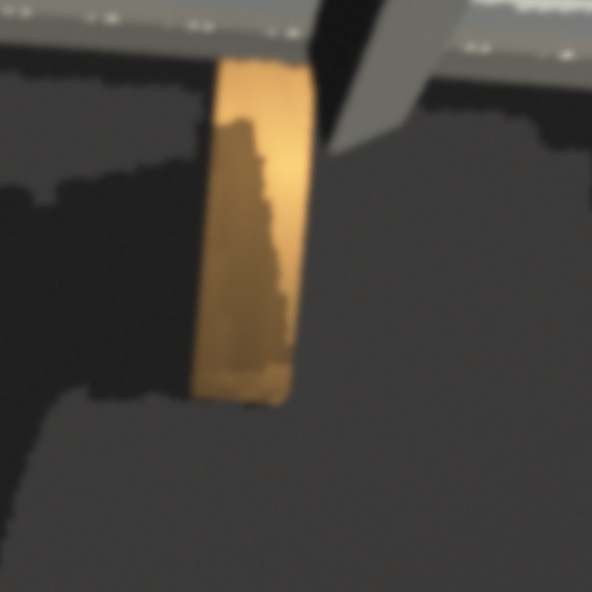

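The orthophoto at z = 30 mm shows the tail end at about row 375. That gives x ≈ 0.554 with the centre line at y ≈ −0.107, and a yaw of about −0.07. I'll approach the tail.

```bash
python3 - <<'E'
from h import *
to([.575,-.107,.10],1.502);to([.575,-.107,.022],1.502)
E
```

```text
shift [ 0.9  -2.63  5.9 ] turn z 0.228 tilt [-0.0005  0.0002] | t 47.2 q6 -1.93 Y 1.73
shift [ 0.9  -2.63 13.7 ] turn z 0.228 tilt [-0.0005  0.0002] | t 47.2 q6 -1.93 Y 1.73
```

```bash
python3 -m jog '[[0.5,-1.3,0,0,0,0.1],[0.9,-2.63,2,0,0,0.228],[0.9,-2.63,5,0,0,0.228],[0.9,-2.63,8,0,0,0.228],[0.9,-2.63,8,0,0,0.228],[0.9,-2.63,8,0,0,0.228]]' 70; python3 - <<'E'
from h import *
c=cam("wrist")
h=cv2.cvtColor(c["img"],cv2.COLOR_BGR2HSV);m=((h[...,0]>6)&(h[...,0]<22)&(h[...,1]>60)&(h[...,2]>60)).astype(np.uint8);m[:,:240]=0;m[:,400:]=0
for v in range(150,240,10):
    xs=np.flatnonzero(m[v]); 
    if len(xs)>10: print(v,xs.min(),xs.max(),p2w(c,[(xs.min(),v),(xs.max(),v)],.03)[:,:2].round(4).tolist())
to([.575,-.107,.022],1.502)
E
```

```text
time_s: 47.85
ee_pos: [0.5753, -0.1076, 0.2604]
eef_rot: [3.142, -0.0, 3.072]
force: [0.3, -0.2, -0.1]
grip_width: 0.0653
grip_force: 0.0
190 298 336 [[0.5498, -0.118], [0.5515, -0.0926]]
200 297 336 [[0.5566, -0.1193], [0.5584, -0.093]]
210 297 336 [[0.5636, -0.1199], [0.5654, -0.0934]]
220 297 336 [[0.5707, -0.1205], [0.5725, -0.0937]]
230 297 335 [[0.5779, -0.1211], [0.5797, -0.0948]]
shift [0.06 0.07 5.88] turn z -0.001 tilt [ 0.0017 -0.0004] | t 47.9 q6 -1.75 Y 1.501
```

Well centred. Descend and grip with 60 N.

```bash
python3 -m jog '[[0,0,2,0,0,0],[0,0,4,0,0,0],[0,0,5.2,0,0,0],[0,0,5.7,0,0,0],[0,0,5.7,0,0,0],[0,0,5.7,0,0,0]]' && python3 -m jog '[[0,0,0,0,0,0],[0,0,0,0,0,0],[0,0,0,0,0,0],[0,0,0,0,0,0],[0,0,0,0,0,0],[0,0,0,0,0,0]]' 0 60 && python3 -m jog '[[0.1,0,0,0,0,0],[0.3,0,0,0,0,0],[0.5,0,0,0,0,0],[0.7,0,0,0,0,0],[1.0,0,0,0,0,0],[1.0,0,0,0,0,0]]'
```

```text
time_s: 48.5
ee_pos: [0.5754, -0.1081, 0.2038]
eef_rot: [-3.141, 0.001, 3.071]
force: [-1.5, 0.0, -0.0]
grip_width: 0.066
grip_force: 0.0
time_s: 49.1
ee_pos: [0.5751, -0.1081, 0.2027]
eef_rot: [-3.142, 0.0, 3.071]
force: [0.6, -0.2, 0.2]
grip_width: 0.0253
grip_force: 60.0
time_s: 49.7
ee_pos: [0.565, -0.1074, 0.2027]
eef_rot: [-3.142, 0.0, 3.072]
force: [2.5, 0.3, -1.3]
grip_width: 0.0258
grip_force: 59.9
```

```bash
for i in 1 2 3; do python3 -m jog '[[0.2,0,0,0,0,0],[0.5,0,0,0,0,0],[0.8,0,0,0,0,0],[1.1,0,0,0,0,0],[1.4,0,0,0,0,0],[1.5,0,0,0,0,0],[1.5,0,0,0,0,0]]'; done; python3 - <<'E'
from h import *
cam("scene","s2");c=cam("wrist","w21")
E
```

```text
time_s: 50.4
ee_pos: [0.5502, -0.1063, 0.2027]
eef_rot: [-3.142, 0.001, 3.071]
force: [3.7, -0.6, -1.8]
grip_width: 0.0249
grip_force: 59.9
time_s: 51.1
ee_pos: [0.5352, -0.1053, 0.2028]
eef_rot: [-3.141, 0.001, 3.071]
force: [4.1, -1.2, -2.9]
grip_width: 0.0256
grip_force: 59.9
time_s: 51.8
ee_pos: [0.52, -0.1042, 0.2027]
eef_rot: [3.142, -0.001, 3.071]
force: [-1.3, 0.5, 1.6]
grip_width: 0.0257
grip_force: 59.9
```

```bash
python3 -m jog '[[0.4,0,0,0,0,0],[1,0,0,0,0,0],[1.6,0,0,0,0,0],[2.2,0,0,0,0,0],[2.8,0,0,0,0,0],[3,0,0,0,0,0],[3,0,0,0,0,0]]'; python3 - <<'E'
from h import *
c=cam("top","t2");h=cv2.cvtColor(c["img"],cv2.COLOR_BGR2HSV)
m=((h[...,0]>22)&(h[...,0]<35)&(h[...,1]>150)).astype(np.uint8);m[:175]=0;m[:,:410]=0;m[:,472:]=0;m[270:]=0
k=max(cv2.findContours(cv2.morphologyEx(m,cv2.MORPH_CLOSE,np.ones((7,7))),0,1)[0],key=cv2.contourArea)
r=cv2.minAreaRect(k);print(r);b=p2w(c,cv2.boxPoints(r),.02);print(b.round(3).tolist(),b.mean(0))
s=cam("scene","s3")["img"];s0=cv2.imread("pics/scene0.png")
hs=lambda i:cv2.cvtColor(i,cv2.COLOR_BGR2HSV)
for i in(s0,cv2.imread("pics/s2.png"),s):
    q=hs(i)[150:215,240:320];y=((q[...,0]>20)&(q[...,0]<35)&(q[...,1]>130));v,u=np.nonzero(y)
    A=np.polyfit(u[(u<70)],v[(u<70)],1);print(len(v),np.polyval(A,[10,40,60]).round(2))
cv2.imwrite("pics/chk.png",cv2.hconcat([cv2.resize(s[120:300,150:380],None,fx=2,fy=2),]))
w=cam("wrist")
hh=cv2.cvtColor(w["img"],cv2.COLOR_BGR2HSV);mm=((hh[...,0]>6)&(hh[...,0]<22)&(hh[...,1]>60)&(hh[...,2]>60));mm[:,:290]=0;mm[:,345:]=0
print("tail rows",np.flatnonzero(mm.sum(1)>15)[:2],p2w(w,[(317,np.flatnonzero(mm.sum(1)>15)[0])],.03))
o,_,_=st();print(o["force"],o["ee_pos"])
E
```

```text
time_s: 52.6
ee_pos: [0.49, -0.1021, 0.2027]
eef_rot: [3.142, -0.0, 3.071]
force: [-0.3, -0.2, 0.0]
grip_width: 0.0258
grip_force: 59.9
((444.63714599609375, 223.02613830566406), (66.60578918457031, 40.7691650390625), 88.26429748535156)
[[0.588, -0.276, 0.02], [0.596, -0.409, 0.02], [0.382, -0.414, 0.02], [0.377, -0.282, 0.02]] [ 0.48565866 -0.34533908  0.02      ]
1739 [12.57 20.27 25.41]
1506 [11.95 29.66 41.47]
1674 [13.7  24.9  32.37]
tail rows [198 199] [[ 0.45782728 -0.09940283  0.03      ]]
[-1.46724825  0.12902245  3.0134696 ] [ 0.49032079 -0.10211863  0.20269806]
```

View pics/chk.png

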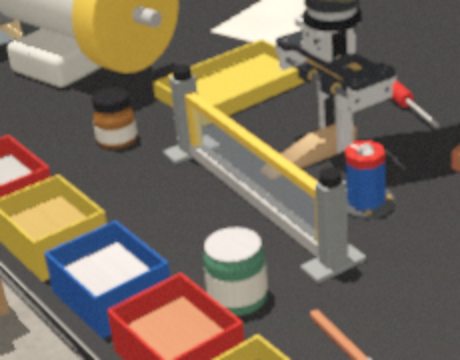

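The guard is down, with its yellow top bar running well below the upright caps, and the wedge is drawn clear. The red collar sits on the blue stack at (365,155). Now the wedge goes to the tray.

```bash
python3 - <<'E'
from h import *
to([.440,-.347,.102],1.60)
E
python3 -m jog '[[0,0,-2,0,0,0],[0,0,-4,0,0,0],[0,0,-6,0,0,0],[0,0,-8,0,0,0],[0,0,-8,0,0,0]]'; python3 - <<'E'
from h import *
o,_,_=st();print(o["force"],o["grip_width"]);to([.440,-.347,.102],1.60)
E
```

```text
shift [  3.31 -24.78  -7.97] turn z -0.099 tilt [-0.0003  0.    ] | t 52.8 q6 -1.78 Y 1.501
time_s: 53.25
ee_pos: [0.4908, -0.1022, 0.2847]
eef_rot: [-3.141, 0.004, 3.072]
force: [0.1, 0.1, -0.4]
grip_width: 0.0257
grip_force: 59.9
[ 0.11170688  0.10680658 -0.41313808] 0.0257437240672472
shift [  3.35 -24.78   0.23] turn z -0.099 tilt [ 0.0037 -0.0011] | t 53.2 q6 -1.78 Y 1.501
```

```bash
python3 -m jog '[[0.3,-2,0,0,0,0],[0.8,-5,0,0,0,-0.03],[1.3,-9,0,0,0,-0.06],[1.8,-13,0,0,0,-0.1],[2.3,-17,0,0,0,-0.1],[2.8,-21,0,0,0,-0.1],[3.3,-23.8,0,0,0,-0.1],[3.3,-24.8,0,0,0,-0.1]]' && python3 -m jog '[[0,0,0,0,0,0],[0,0,0,0,0,0],[0,0,0,0,0,0]]'; python3 - <<'E'
from h import *
c=cam("top","t3");h=cv2.cvtColor(c["img"],cv2.COLOR_BGR2HSV)
w=cam("wrist","w22")
hh=cv2.cvtColor(w["img"],cv2.COLOR_BGR2HSV);mm=((hh[...,0]>6)&(hh[...,0]<22)&(hh[...,1]>60)&(hh[...,2]>60));mm[:,:280]=0;mm[:,355:]=0
r=np.flatnonzero(mm.sum(1)>15);print("tail rows",r[:2],r[-1])
m=((hh[...,0]>22)&(hh[...,0]<35)&(hh[...,1]>130)).astype(np.uint8);v,u=np.nonzero(m[:250]);print("yellow u",u.min(),u.max(),"v",v.min(),v.max())
print(p2w(w,[(u.min(),150),(u.max(),150),(317,v.min())],.026).round(3))
to([.440,-.347,.027],1.60)
E
```

```text
time_s: 54.05
ee_pos: [0.439, -0.3493, 0.2812]
eef_rot: [3.141, -0.001, -3.114]
force: [-0.2, 0.7, -0.6]
grip_width: 0.0257
grip_force: 59.9
time_s: 54.35
ee_pos: [0.4404, -0.346, 0.2824]
eef_rot: [3.141, -0.0, -3.11]
force: [0.7, 0.0, -1.3]
grip_width: 0.0252
grip_force: 59.9
tail rows [200 201] 372
yellow u 229 402 v 130 249
[[ 0.393 -0.412  0.026]
 [ 0.389 -0.284  0.026]
 [ 0.377 -0.347  0.026]]
shift [ 0.04 -0.07  7.53] turn z 0.002 tilt [ 0. -0.] | t 54.5 q6 -2.33 Y 1.602
```

```bash
python3 -m jog '[[0,0,2,0,0,0],[0,0,4,0,0,0],[0,0,5.5,0,0,0],[0,0,6.5,0,0,0],[0,0,7.1,0,0,0],[0,0,7.4,0,0,0],[0,0,7.4,0,0,0]]' && python3 -m jog '[[0,0,0,0,0,0],[0,0,0,0,0,0],[0,0,0,0,0,0],[0,0,0,0,0,0]]' 55 && python3 -m jog '[[0,0,-3,0,0,0],[0,0,-7,0,0,0],[0,0,-11,0,0,0],[0,0,-15,0,0,0],[0,0,-18,0,0,0],[0,0,-18,0,0,0],[0,0,-18,0,0,0]]'; python3 - <<'E'
from h import *
w=cam("wrist","w23")
hh=cv2.cvtColor(w["img"],cv2.COLOR_BGR2HSV);m=((hh[...,0]>6)&(hh[...,0]<22)&(hh[...,1]>60)&(hh[...,2]>50)).astype(np.uint8)
m[260:]=0
n,_,S,C=cv2.connectedComponentsWithStats(m)
for s,ce in zip(S[1:],C[1:]):
    if s[4]>200: print(s,p2w(w,[ce,(s[0]+s[2]/2,s[1])],.034)[:,:2].round(3).tolist())
ims=[cv2.imread(f"pics/{n}.png") for n in("top0",)]+[cam("top","t4")["img"]]
a,b=ims
d=cv2.absdiff(a,b).max(2)
for n,(x,y) in dict(tin=(318,127),jar=(442,156),bar=(319,257),driver=(375,268),cup=(213,165),mandrel=(273,137)).items(): print(n,(d[y-12:y+12,x-14:x+14]>60).sum())
s=cam("scene","s4")["img"]
to([.44,-.34,.25])
E
```

```text
time_s: 55.15
ee_pos: [0.4401, -0.3472, 0.2088]
eef_rot: [-3.141, 0.0, -3.112]
force: [0.3, 0.2, -1.2]
grip_width: 0.0254
grip_force: 59.9
time_s: 55.55
ee_pos: [0.44, -0.3472, 0.2089]
eef_rot: [-3.141, 0.0, -3.112]
force: [0.1, -0.4, 0.1]
grip_width: 0.051
grip_force: 0.0
time_s: 56.25
ee_pos: [0.4399, -0.3471, 0.3887]
eef_rot: [-3.141, 0.0, -3.112]
force: [-0.3, -0.1, -1.3]
grip_width: 0.0521
grip_force: 0.0
[633 101   7  77 357] [[0.377, 0.006], [0.332, -0.005]]
[ 305  164   25   96 2255] [[0.464, -0.346], [0.413, -0.347]]
[  0 197  13  63 469] [[0.507, -0.715], [0.459, -0.701]]
tin 0
jar 0
bar 0
driver 104
cup 0
mandrel 0
shift [-0.02  0.72 -4.31] turn z 0.0 tilt [-0.0017  0.0015] | t 56.4 q6 -2.33 Y 1.601
```

```bash
python3 - <<'E'
from h import *
a=cv2.imread("pics/scene0.png");b=cv2.imread("pics/s4.png");c=cam("scene")
f=lambda i:((cv2.cvtColor(i,cv2.COLOR_BGR2HSV)[150:220,250:308]*1)[...,1]>140).astype(np.float32)
for u in(262,275,290,300):
    for i in(a,b):
        h=cv2.cvtColor(i,cv2.COLOR_BGR2HSV)[150:215,u];y=np.flatnonzero((h[:,0]>20)&(h[:,0]<35)&(h[:,1]>120))+150;print(u,y.min(),y.max(),end=" | ")
    print()
p=w2p(c,[[.645,-.07,.114],[.645,-.07,.096]]);print("expected drop px for 18mm",p[1]-p[0])
m=masks(b)["red"][180:240,310:350];v,u=np.nonzero(m);print("red",u.min()+310,u.max()+310,v.min()+180,v.max()+180,"expect centre top",w2p(c,[[.5527,.0266,.078],[.5527,.0266,.066]]).round(1).tolist())
x0,x1=cv2.imread("pics/top0.png"),cv2.imread("pics/t4.png")
for i in(x0,x1):
    h=masks(i)["red"][255:285,340:410];v,u=np.nonzero(h);print("driver",len(v),u.mean()+340,v.mean()+255)
print(ctrl.get_obs()["time_s"])
E
```

```text
262 150 179 | 262 150 184 | 
275 150 189 | 275 162 194 | 
290 150 200 | 290 150 205 | 
300 150 207 | 300 150 213 | 
expected drop px for 18mm [0.52803163 6.41765326]
red 322 342 190 203 expect centre top [[332.5, 195.3], [332.6, 199.5]]
driver 247 386.12955465587044 270.6761133603239
driver 250 386.29200000000003 270.708
56.45
```

```bash
python3 -c "
from station import ctrl
print(ctrl.hand_in())"
```

```text
the job is handed in; nothing more can be done
None
```

I handed the job in at about 56 s: all five spacers and the collar are stacked on the post, the guard is down, and the wedge lies in the yellow tray. The bystanders look unmoved in the camera checks, and no verdict came back.

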